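# Slide a ring hanger onto the fume-hood rail

## Robot

A 6-joint arm with a two-finger parallel gripper is mounted at the origin on the work surface. World frame = base frame: x ahead of the robot, y to its left, z up, the work surface at z = 0. Lengths are in mm, angles in degrees, forces in N, time in s.
With the tool pointing down it reaches from about 300 to 850 mm from the base axis. Payload 4.2 kg.
Tool frame: the origin (TCP) lies midway between the tips of the shut fingers; the grasp point (between the pads) lies 19 mm behind it (env.tcp_to_grasp is the distance from the TCP to the grasp point, in mm); z points along the fingers, x is the direction in which the jaws open and shut, and the axes are right-handed (so a half turn about z gives the same grasp; the last joint's range is limited). The gripper opens to 91 mm and grips with 3 to 60 N. Pads are 32 mm wide; open, the fingers measure 118 mm over their backs; the gripper's body (76 mm by 178 mm) begins 60 mm behind the grasp point.
Start: joints at [75.229, 18.312, 89.639, -0, 72.044, -1.146], TCP at [135.451, 558.835, 213.976] pointing down, gripper open.
Joint ranges: [-177.97, 177.97], [-48.28, 115.42], [12.27, 149.76], [-77.06, 257.06], [2.81, 150.46], [-146.56, 146.56]. Speed limits (degrees/s): [147.25, 147.25, 180, 180, 180, 180].

## Interface

Orientations are given as [roll, pitch, yaw] about the fixed x, y, z axes, in that order (R = Rz(yaw) Ry(pitch) Rx(roll)).
In Python, from workcell import env gives the robot as it stands.
- The arm moves only by the tool drive_tool, never from a script. Its argument "motion" is a list of rows, each a list of 2 entries, a list of its own where there are three numbers: the shift along the world's x, y, z in m, then the turn, a rotation vector about the world's x, y, z in rad. In form: [[[dx, dy, dz], [wx, wy, wz]], ...]. A call has exactly 10 rows; each row shifts and turns the commanded pose from where the row before left it; what a row does not reach is not made up. A row lasts 1/12 s, in which the tool goes at most 41.7 mm and 7.16 degrees, less where a joint would pass 70% of its speed; a pose out of reach is approached as far as the arm can. A call is refused whole if a number of a shift passes 0.0417 or a number of a turn 0.125, either way. A call with a gripper value outside its range is refused whole. "claw" is the opening, from 0 (shut) to 1 (fully open), set as the call begins (left out, the last holds). The fingers move at their own pace and stop on an object; "force" is the grip in N (left out, the last holds). Time passes only in rows, so rows that do not move let the fingers close, or fill a call up. It gives the time, the measured TCP pose, the force and the opening at its end, in the units of the state.
- env.state(): the state, without advancing time (a new reading comes with each control period).
- env.grab_frame(name): name is "scene" or "top" or "wrist"; returns the picture (384x512x3 uint8, red, green, blue); there is no depth.
- env.camera_params(name): a dict with "fov_y" (degrees; the focal length in pixels is half the picture's height over the tangent of half this angle, whatever the lens; pixels are square), "cx", "cy" (the principal point, pixels), "k1" (the pictures are not rectified: a ray, as slopes to the right and down, at radius r is drawn at 1 + k1 r^2 times it, then the intrinsics apply), "pose" (4x4, takes a point from camera to world coordinates). Camera axes: x right, y down, z forward; pixel columns grow to the right and rows downward; lengths in mm; the calibration is good to about 2 mm. A picture is of the moment at which its call begins: read the wrist's pose just before it. camera_params takes no time and is no camera call; for the wrist camera it gives the pose at the moment of the call.
- env.job_done(): hands the job in, once; it reports no verdict.
The state is a dict: "time_s": time; "qpos": joint angles; "qvel": joint speeds; "effort": joint torques, N m; "ee_pos": TCP position; "ee_rot": TCP orientation; "force": force on the tool from outside, world axes, zero at the start; "torque": the same for the moment, N m; "gripper_width": finger opening in mm.
Only numpy, scipy, OpenCV 4.12 (cv2) and the standard library are available. Lean on these libraries where they do the work, as an engineer would, in place of code of your own. Each camera call takes 0.05 s, during which the arm holds its last target.

## Task

Put the loose ring hanger on the rail: enter its shoe at the flared open end and slide it along, past the spring catch, until it is home beside the hanger already there and the catch has dropped behind it, then let go. Feel it in gently, never pushing on the rail harder than about 18 N, and leave the glassware and jars standing where they are.

Things in the scene. Friction and masses are not known exactly. Their poses are not given: they have to be found in the camera images.
- hanger: Loose ring hanger, 140 to 280 g, standing on the bench. Origin: middle of the lower edge of its upright aluminium plate (5 x 70 x 60 mm, x y z); z up, y along the plate (sliding direction), +x towards the ring. Ring: steel, outer diameter 64, centre x 38, z 0 to 8. Shoe behind the plate (-x), finger tab above it.
- tab (a point): On the hanger, axes as the hanger's: inside the aluminium finger tab that rises above the plate, 18 mm below its top (hanger x 8, z 94). Tab: 12 mm in x, 16 mm wide in y, 50 mm tall, free from 32 mm below this point; hold it across the 16 mm.
- shoe (a point): Centre of the hanger's white plastic shoe (hanger x -19.5, z 34), axes as the hanger's: 22 mm thick (x), 70 mm long with rounded ends (y), 32 mm high, edges rounded. A neck 40 mm long, 10 mm high joins it to the plate, whose back lies 17 mm in front (+x) of this point.
- rack: Fixed two-post rack carrying the aluminium C-rail. Origin on the bench under the rail; z up, y along the rail, +x the way its slot faces. Open end at +y; fixed hanger with funnel at the closed end. IMPORTANT: bolted in slotted holes, the rail with all on it really sits up to 6 mm higher or lower and up to 12 mm either way along y than given here; in x and in direction it is true.
- mouth (a point): Start of the channel on its centre line, as drawn (rack x 0, y 58, z 200 mm), axes as rack. Inside 34 high (z), 26 deep (x), walls 3; slot in the +x wall 16 high, edges rounded. A flare, without slot lips, reaches 24 further to +y, opening 7 more at top and bottom. In the channel the shoe centre runs at x 0 to 2, with 1 mm play up and down.
- stop (a point): Where the shoe's leading (-y) end meets the fixed hanger, on the centre line as drawn (rack x 0, y -50, z 200), axes as rack: the shoe centre is then 35 mm to +y. The fixed hanger is 70 mm long like the loose one; its finger tab, equally tall, stands 35 mm to -y of this point.
- catch (a joint): Lift in m of the spring catch on the rail's top. Down (0) its nose stands 6 mm into the channel, sloped to the open end, square face 73 mm to +y of the stop. The shoe lifts it 3.5 to 6 mm against a 1 to 2 N spring; it drops to 0 once the shoe's rear is past, 3 mm before the stop. Housing and black knob reach 57 (63 lifted) mm above the centre line, within 12 mm of it in x.
- amber_bottle: Amber glass bottle, bystander, 60 mm diameter, 150 mm high; origin under its centre.
- jar: White plastic jar, bystander, 64 mm diameter, 85 mm high; origin under its centre.
- beaker: Glass beaker, bystander, 66 mm diameter, 90 mm high; origin under its centre.
- crucible: White ceramic crucible, bystander, 52 mm diameter, 40 mm high; origin under its centre.

How it is judged (in metres and radians):
On the way, in this order (a step that is already met when the one before it is completed fails the run):
1. the hanger's shoe is in the open end of the rail (y of hanger in the frame of rack between 0.02 and 0.095 m and z of hanger in the frame of rack between 0.157 and 0.175 m and x of hanger in the frame of rack between 0.013 and 0.028 m), for 0.1 s.
2. the shoe, sliding in, lifts the spring catch (value of joint catch above 0.0025 m), for 0.1 s.
At the end, for the whole second after the job is handed in: Hanger released and at rest in the rail, its origin past y 10 mm of the rack, z within 9 mm of 166 mm, x 10 to 28 mm, along the rail within 0.08 rad and upright within 0.15 rad, and the spring catch dropped behind it (lift under 1.5 mm) (y of hanger in the frame of rack below 0.01 m and value of joint catch below 0.0015 m and z of hanger in the frame of rack between 0.157 and 0.175 m and x of hanger in the frame of rack between 0.01 and 0.028 m and angle between the y axis of hanger and the y axis of rack, either way round below 0.08 rad and angle between hanger's own z axis and vertical below 0.15 rad and linear speed of hanger below 0.01 m/s); the robot touches nothing.
It fails at once if the hanger is forced: it presses on the rail or rack with more than 18 N (contact force between hanger and rack above 18 N).
It fails at once if the bottle, jar, beaker or crucible is moved by more than 15 mm (distance of any of amber_bottle, jar, beaker, crucible from where it was at the start of the episode above 0.015 m).
It also fails if it takes over 72 s, if anything falls off the work surface, if the arm or the gripper's body presses on something with over 40 N, if the wrist force passes 120 N, or if a joint passes its speed limit or range.

## Working session

There is one attempt and no reset: what is moved stays moved. The work goes in short steps, Python scripts to look and compute and a tool call to move; the robot and the scene stay as the last step left them, time stands still between calls to the robot, and variables do not carry over. Pictures are saved under pics/ and viewed, and the job is handed in when it is done.

Besides the shell and the picture viewer there is one more tool, called after "Request:" by a JSON object that holds its "method" and its "body". drive_tool: Moves the arm, as the interface text tells. Its arguments: {"type":"object","properties":{"motion":{"type":"array","items":{"type":"array"}},"claw":{"type":"number"},"force":{"type":"number"}},"required":["motion"]}

```bash
ls; mkdir -p pics; python3 - <<'E'
from workcell import env
import cv2
s=env.state();print(s)
for n in ("scene","top","wrist"):
    p=env.camera_params(n);print(n,p)
    f=env.grab_frame(n);cv2.imwrite(f"pics/{n}0.png",f[:,:,::-1])
E
```

```text
pics
{'time_s': 0.0, 'qpos': array([ 7.52286230e+01,  1.83521971e+01,  8.97074386e+01, -1.59581905e-03,
        7.20449705e+01, -1.14665611e+00]), 'qvel': array([ 0.01727857,  0.06527257, -0.0742318 , -0.05941029, -0.01602819,
       -0.04145098]), 'effort': array([ 3.10835218e-03, -4.12458622e+01, -2.31972349e+01,  7.29578314e-02,
        4.54510795e-02, -1.40857501e-04]), 'ee_pos': array([135.33002053, 558.31134979, 213.10772925]), 'ee_rot': array([-1.79999424e+02,  1.04615642e-01,  7.63757729e+01]), 'force': array([-0.16873712, -0.52542741,  0.24983996]), 'torque': array([-0.05533741,  0.02845633,  0.01703611]), 'gripper_width': 91.08153769986505}
scene {'fov_y': 55.0140142940528, 'cx': 254.6319611286685, 'cy': 194.57882410298075, 'k1': -0.027022479016233107, 'pose': array([[ 3.05553588e-01,  6.17113181e-01, -7.25126421e-01,
         1.32232471e+03],
       [ 9.51993470e-01, -2.12859325e-01,  2.19998500e-01,
        -1.99539012e+02],
       [-1.85859462e-02, -7.57536950e-01, -6.52527649e-01,
         7.64069204e+02],
       [ 0.00000000e+00,  0.00000000e+00,  0.00000000e+00,
     
[... 250 characters left out ...]
-01, -3.10336313e-02, -1.21489917e-02,
        -1.11395763e+00],
       [ 1.77240006e-02, -1.86238521e-01, -9.82344681e-01,
         1.34600685e+03],
       [ 0.00000000e+00,  0.00000000e+00,  0.00000000e+00,
         1.00000000e+00]])}
wrist {'fov_y': 62.63832719939246, 'cx': 257.3349312141565, 'cy': 189.3600335689323, 'k1': -0.016802395580377362, 'pose': array([[ 2.35920073e-01,  9.29935635e-01,  2.82066366e-01,
         5.59454793e+01],
       [ 9.71770035e-01, -2.25113813e-01, -7.06170726e-02,
         5.77792512e+02],
       [-2.17229715e-03,  2.90763627e-01, -9.56792451e-01,
         3.84191216e+02],
       [ 0.00000000e+00,  0.00000000e+00,  0.00000000e+00,
         1.00000000e+00]])}
```

View pics/scene0.png

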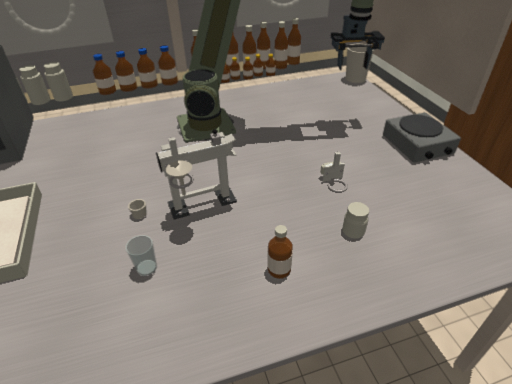

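View pics/top0.png

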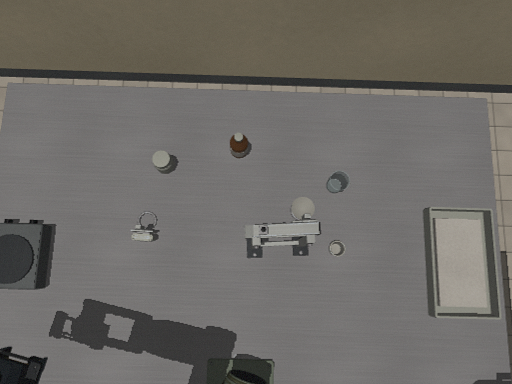

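View pics/wrist0.png

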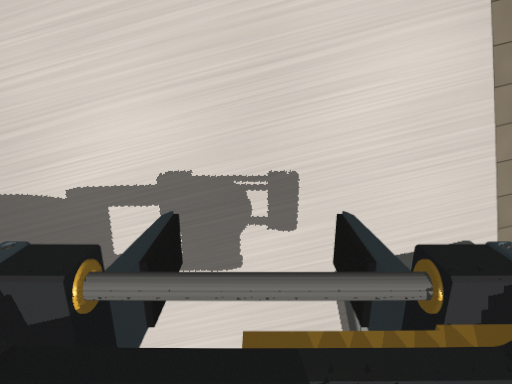

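```bash
cat > h.py <<'E'
import numpy as np,cv2
def K(p):
    f=192/np.tan(np.radians(p['fov_y']/2));return np.array([[f,0,p['cx']],[0,f,p['cy']],[0,0,1]])
def proj(p,X):
    X=np.atleast_2d(np.array(X,float));T=np.linalg.inv(p['pose'])
    c=X@T[:3,:3].T+T[:3,3]
    s=c[:,:2]/c[:,2:];r2=(s**2).sum(1,keepdims=True);s=s*(1+p['k1']*r2)
    k=K(p);return np.c_[k[0,0]*s[:,0]+k[0,2],k[1,1]*s[:,1]+k[1,2]]
def ray(p,uv):
    u=cv2.undistortPoints(np.array([[uv]],float),K(p),np.array([p['k1'],0,0,0.]))[0,0]
    d=p['pose'][:3,:3]@np.array([u[0],u[1],1]);return p['pose'][:3,3],d/np.linalg.norm(d)
def atz(p,uv,z):
    o,d=ray(p,uv);return o+d*(z-o[2])/d[2]
def tri(obs):
    A=np.zeros((3,3));b=np.zeros(3)
    for p,uv in obs:
        o,d=ray(p,uv);M=np.eye(3)-np.outer(d,d);A+=M;b+=M@o
    return np.linalg.solve(A,b)
def crop(src,dst,x0,y0,x1,y1,s):
    im=cv2.imread(src)[y0:y1,x0:x1];cv2.imwrite(dst,cv2.resize(im,None,fx=s,fy=s,interpolation=cv2.INTER_CUBIC))
E
python3 - <<'E'
from h import *
crop('pics/top0.png','pics/t_h.png',110,190,190,250,10)
crop('pics/top0.png','pics/t_r.png',235,190,355,265,6.5)
crop('pics/scene0.png','pics/s_h.png',300,140,380,200,10)
crop('pics/scene0.png','pics/s_r.png',150,125,250,220,6)
E
```

```text
(no output)
```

View pics/t_h.png

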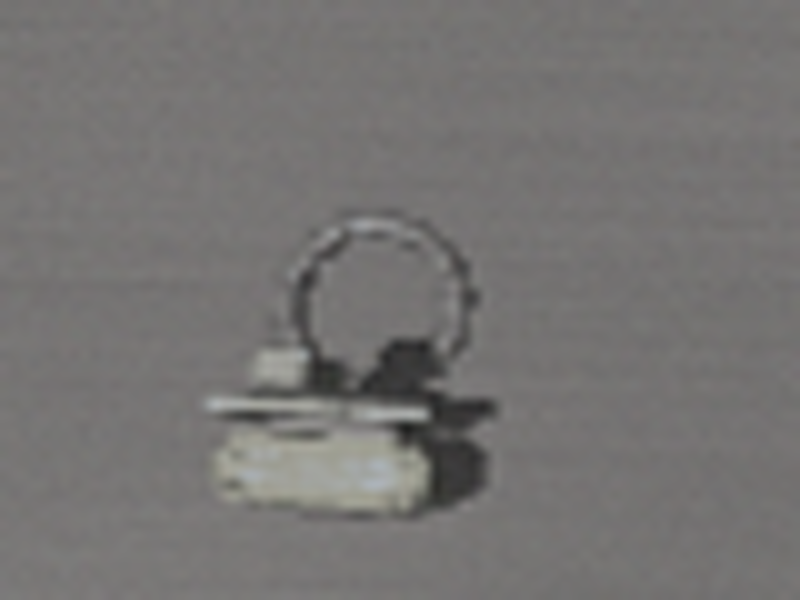

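View pics/t_r.png

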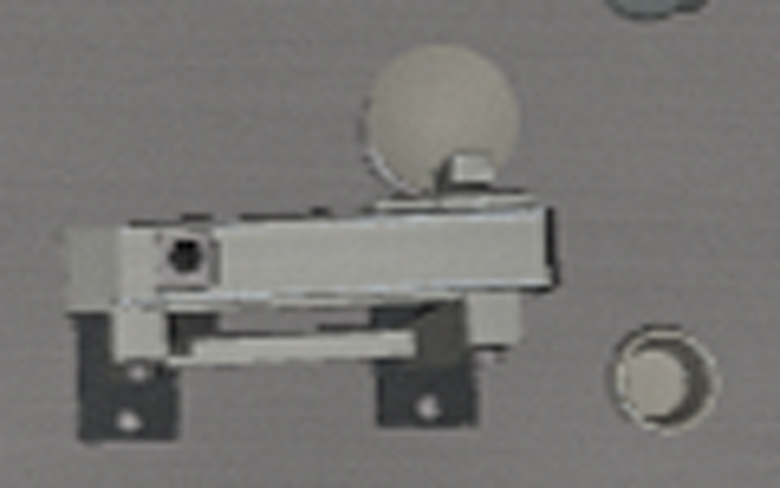

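View pics/s_h.png

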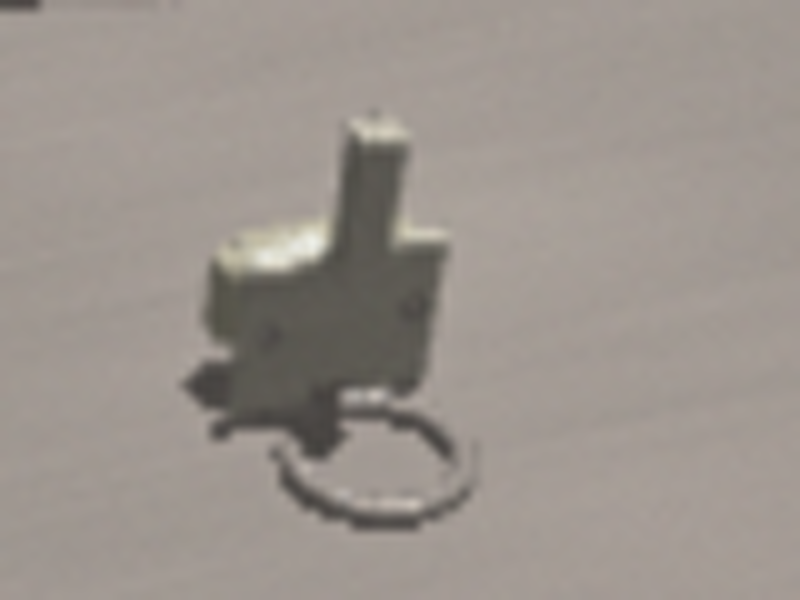

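View pics/s_r.png

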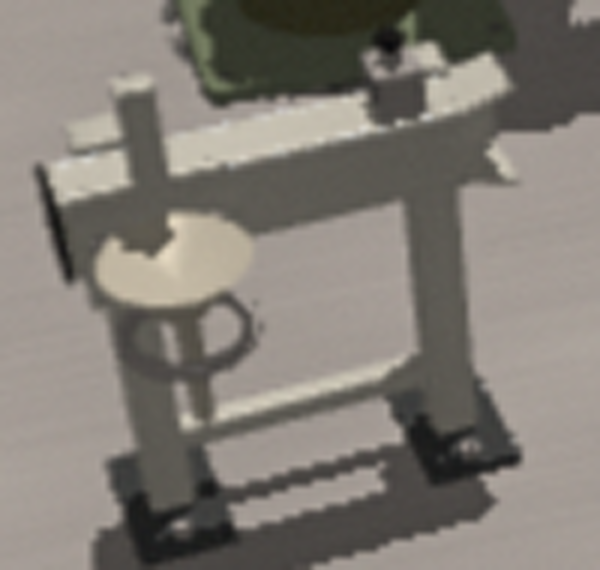

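```bash
cat > m1.py <<'E'
from workcell import env
from h import *
from scipy.optimize import least_squares
T=env.camera_params('top');S=env.camera_params('scene')
def zm(x0,y0,s,u,v): return np.array([x0+(u+.5)/s-.5,y0+(v+.5)/s-.5])
def th(u,v): return zm(110,190,10,u,v)
def sh(u,v): return zm(300,140,10,u,v)
obs=[(T,(0,35,60),th(206,403)),(T,(0,-35,60),th(430,413)),(T,(38,0,8),th(382,290)),
 (T,(8,0,112),th(282,350)),
 (S,(2.5,35,60),sh(450,236)),(S,(14,8,112),sh(408,140)),(S,(14,-8,112),sh(350,138)),(S,(38,0,4),sh(375,465)),(S,(2.5,35,0),sh(415,390))]
def P(q,X):
    c,s=np.cos(q[2]),np.sin(q[2]);return np.array([q[0]+c*X[0]-s*X[1],q[1]+s*X[0]+c*X[1],X[2]])
def f(q): return np.concatenate([(proj(p,P(q,X))[0]-uv) for p,X,uv in obs])
x0=atz(T,th(320,405),60);print(x0)
r=least_squares(f,[x0[0],x0[1],0],x_scale=[1,1,.01],loss='soft_l1');print('hanger',r.x[:2],np.degrees(r.x[2]));print(r.fun.reshape(-1,2).round(1))
def tr(u,v): return zm(235,190,6.5,u,v)
def sr(u,v): return zm(150,125,6,u,v)
# rail
print('fixed tab top', tri([(T,tr(472,160)),(S,sr(134,80))]))
print('knob', tri([(T,tr(186,252)),(S,sr(387,40))]))
print('closed end +x top corner',tri([(T,tr(547,207)),(S,sr(55,195))]))
print('rail top flare outer +x corner',tri([(T,tr(68,228)),(S,sr(510,92))]))
for n,uv in dict(bottle=(239,150),jar=(163,165),beaker=(336,184),cruc=(336,250)).items(): print(n,atz(T,uv,0))
E
python3 m1.py
```

```text
[488.22370823 320.78740613  60.        ]
hanger [487.59576408 320.70860074] -1.280375729725531
[[ 0.3 -0.2]
 [ 0.1 -0. ]
 [-1.2  1.5]
 [-0.1  1.6]
 [-0.6  1. ]
 [-0.2  0.6]
 [ 0.8  1.7]
 [-0.2  0.3]
 [ 0.4  0.2]]
fixed tab top [ 525.01956115 -165.36704994  287.25151324]
knob [486.65808829 -52.62841048 261.37981866]
closed end +x top corner [ 513.04149945 -205.99895143  232.07406955]
rail top flare outer +x corner [498.299309    -2.8774332  231.04054215]
bottle [776.61005013  24.28986643   0.        ]
jar [715.24282588 280.44575739   0.        ]
beaker [ 668.11824931 -308.47529813    0.        ]
cruc [ 446.42131768 -305.99214627    0.        ]
```

Request:
{"method": "drive_tool", "body": {"motion": [[[0.02,-0.01,0],[0,0,0.0215]],[[0.03,-0.018,0],[0,0,0.0215]],[[0.034,-0.022,0],[0,0,0.0215]],[[0.034,-0.022,0],[0,0,0.0215]],[[0.034,-0.022,0],[0,0,0.0215]],[[0.034,-0.022,0],[0,0,0.0215]],[[0.034,-0.022,0],[0,0,0.0215]],[[0.034,-0.022,0],[0,0,0.0215]],[[0.034,-0.022,0],[0,0,0.0215]],[[0.034,-0.022,0],[0,0,0.0215]]]}}

```text
time_s: 0.98
ee_pos: [458.7, 353.3, 213.8]
ee_rot: [-180.0, 0.0, 88.7]
force: [0.9, 0.2, -0.5]
gripper_width: 91.3
```

Request:
{"method": "drive_tool", "body": {"motion": [[[0.02,-0.018,0],[0,0,0]],[[0.01,-0.01,0],[0,0,0]],[[0.006,-0.004,0],[0,0,0]],[[0,0,0],[0,0,0]],[[0,0,0],[0,0,0]],[[0,0,0],[0,0,0]],[[0,0,0],[0,0,0]],[[0,0,0],[0,0,0]],[[0,0,0],[0,0,0]],[[0,0,0],[0,0,0]]]}}

```text
time_s: 1.82
ee_pos: [493.0, 323.3, 214.1]
ee_rot: [180.0, -0.0, 88.7]
force: [-0.1, -0.5, -0.7]
gripper_width: 91.0
```

```bash
cat > snap.py <<'E'
import sys,pickle
from workcell import env
import cv2
c,n=sys.argv[1:3]
p=env.camera_params(c);f=env.grab_frame(c);cv2.imwrite(f'pics/{n}.png',f[:,:,::-1]);pickle.dump(p,open(f'pics/{n}.pkl','wb'))
s=env.state();print(s['time_s'],s['ee_pos'].round(1),s['ee_rot'].round(2),s['force'].round(1),s['gripper_width'])
E
python3 snap.py wrist w1
```

```text
1.8667 [493.2 323.2 214. ] [ 1.800e+02 -1.000e-02  8.873e+01] [0.2 1.  0.5] 91.13513152218451
```

View pics/w1.png

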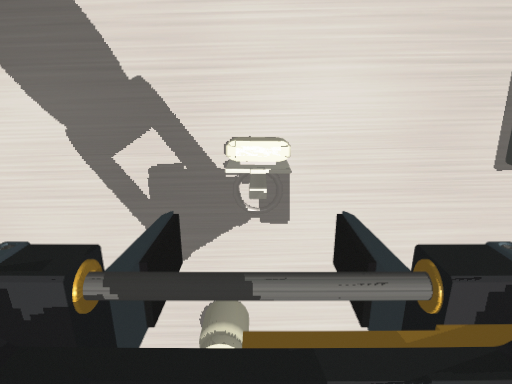

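```bash
python3 - <<'E'
from h import *
crop('pics/w1.png','pics/w1z.png',210,125,310,200,8)
E
```

```text
(no output)
```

View pics/w1z.png

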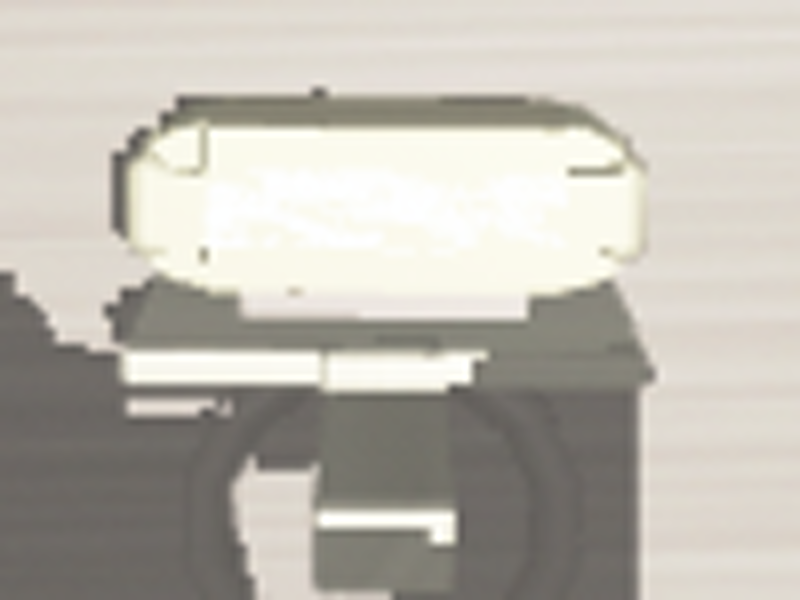

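```bash
cat > m2.py <<'E'
from h import *
import pickle
from scipy.optimize import least_squares
W=pickle.load(open('pics/w1.pkl','rb'))
z=lambda u,v:np.array([210+(u+.5)/8-.5,125+(v+.5)/8-.5])
obs=[((2.5,-35,60),z(120,385)),((2.5,35,60),z(655,382)),((-2.5,-35,60),z(120,350)),((2,-8,112),z(314,510)),((2,8,112),z(458,510)),((14,-8,112),z(314,590)),((14,8,112),z(456,590)),((-30.5+5,-35,34),z(115,190)),((-19.5,35,34),z(645,210))]
def P(q,X):
    c,s=np.cos(q[2]),np.sin(q[2]);return np.array([q[0]+c*X[0]-s*X[1],q[1]+s*X[0]+c*X[1],X[2]])
f=lambda q:np.concatenate([(proj(W,P(q,X))[0]-uv) for X,uv in obs])
r=least_squares(f,[488,320,0],x_scale=[1,1,.01],loss='soft_l1');print(r.x[:2],np.degrees(r.x[2]));print(r.fun.reshape(-1,2).round(1));print('tab',P(r.x,(8,0,94)))
E
python3 m2.py
```

```text
[489.93248323 323.29969189] -1.3487077619652714
[[ 0.2  0.8]
 [-0.7  1.2]
 [ 0.1  0.5]
 [ 0.1 -1.4]
 [-0.2 -1.4]
 [ 0.2  1.2]
 [-0.   1.2]
 [ 2.4 -4.9]
 [-1.1 -2. ]]
tab [497.93026692 323.11139416  94.        ]
```

Request:
{"method": "drive_tool", "body": {"motion": [[[0,-0.015,0.015],[0,0,0]],[[0,-0.03,0.02],[0,0,0]],[[0,-0.035,0.02],[0,0,0]],[[0,-0.035,0.02],[0,0,0]],[[0,-0.035,0.02],[0,0,0]],[[0,-0.035,0.02],[0,0,0]],[[0,-0.035,0.005],[0,0,0]],[[0,-0.035,0],[0,0,0]],[[0,-0.03,0],[0,0,0]],[[0,-0.01,0],[0,0,0]]]}}

```text
time_s: 2.7
ee_pos: [493.1, 24.4, 334.4]
ee_rot: [180.0, 0.1, 88.5]
force: [0.5, 1.0, -0.1]
gripper_width: 91.4
```

Request:
{"method": "drive_tool", "body": {"motion": [[[0,0,0],[0,0,0]],[[0,0,0],[0,0,0]],[[0,0,0],[0,0,0]],[[0,0,0],[0,0,0]],[[0,0,0],[0,0,0]],[[0,0,0],[0,0,0]],[[0,0,0],[0,0,0]],[[0,0,0],[0,0,0]],[[0,0,0],[0,0,0]],[[0,0,0],[0,0,0]]]}}

```text
time_s: 3.53
ee_pos: [493.4, 27.9, 334.0]
ee_rot: [-180.0, -0.0, 88.7]
force: [0.1, -0.1, -0.0]
gripper_width: 91.1
```

```bash
python3 snap.py wrist w2
```

```text
3.5833 [493.4  27.9 334. ] [-1.800e+02 -1.000e-02  8.869e+01] [ 0.  -0.5  0. ] 91.13403079197487
```

Request:
{"method": "drive_tool", "body": {"motion": [[[0,-0.01,0],[0,0,0]],[[0,-0.02,0],[0,0,0]],[[0,-0.03,0],[0,0,0]],[[0,-0.03,0],[0,0,0]],[[0,-0.02,0],[0,0,0]],[[0,-0.01,0],[0,0,0]],[[0,0,0],[0,0,0]],[[0,0,0],[0,0,0]],[[0,0,0],[0,0,0]],[[0,0,0],[0,0,0]]]}}

```text
time_s: 4.42
ee_pos: [493.5, -91.2, 334.0]
ee_rot: [180.0, -0.0, 88.8]
force: [-0.2, -0.0, -0.6]
gripper_width: 91.3
```

```bash
python3 snap.py wrist w3
```

```text
4.4667 [493.5 -91.2 334. ] [ 1.800e+02 -2.000e-02  8.878e+01] [ 1.  -0.1 -0. ] 90.79850239513881
```

View pics/w2.png

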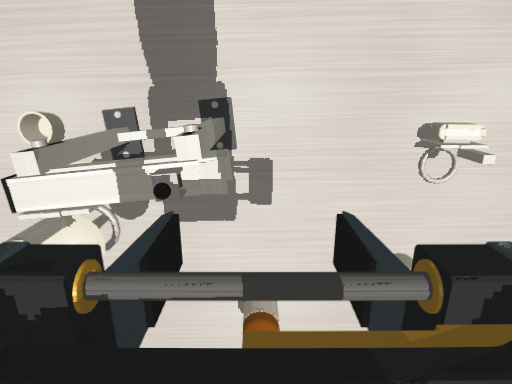

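View pics/w3.png

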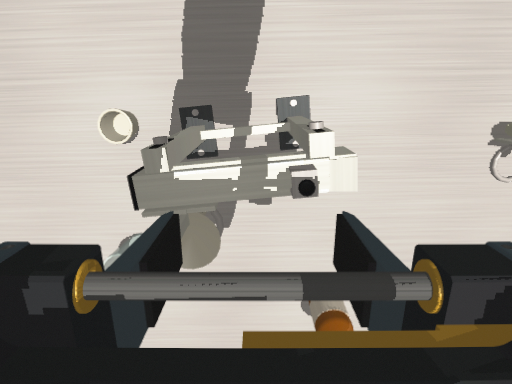

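```bash
python3 - <<'E'
from h import *
crop('pics/w2.png','pics/w2z.png',120,110,250,220,6)
crop('pics/w3.png','pics/w3z.png',260,110,380,220,6)
crop('pics/w3.png','pics/w3y.png',120,130,240,240,6)
E
```

```text
(no output)
```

View pics/w2z.png

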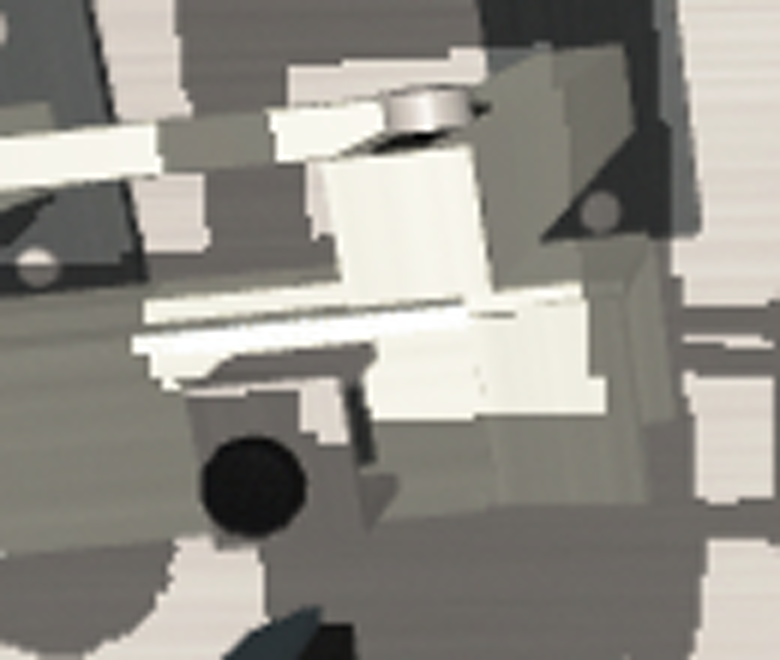

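View pics/w3z.png

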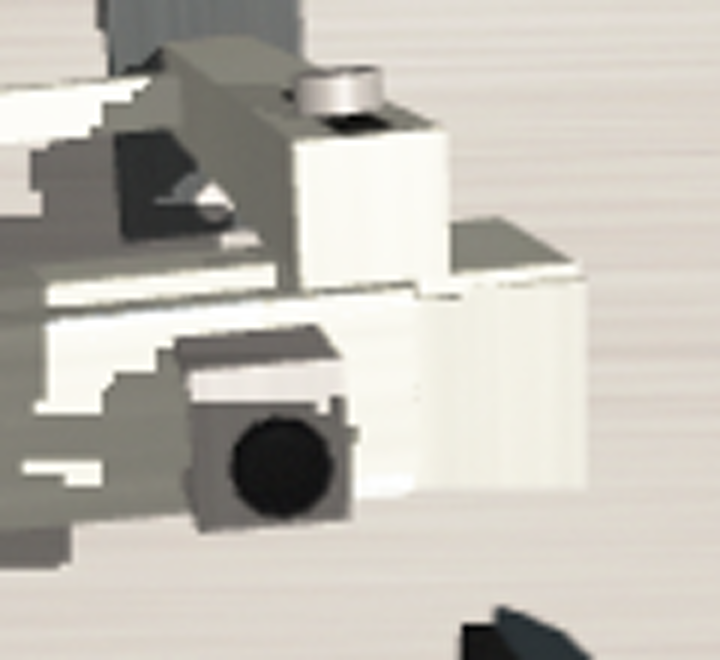

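View pics/w3y.png

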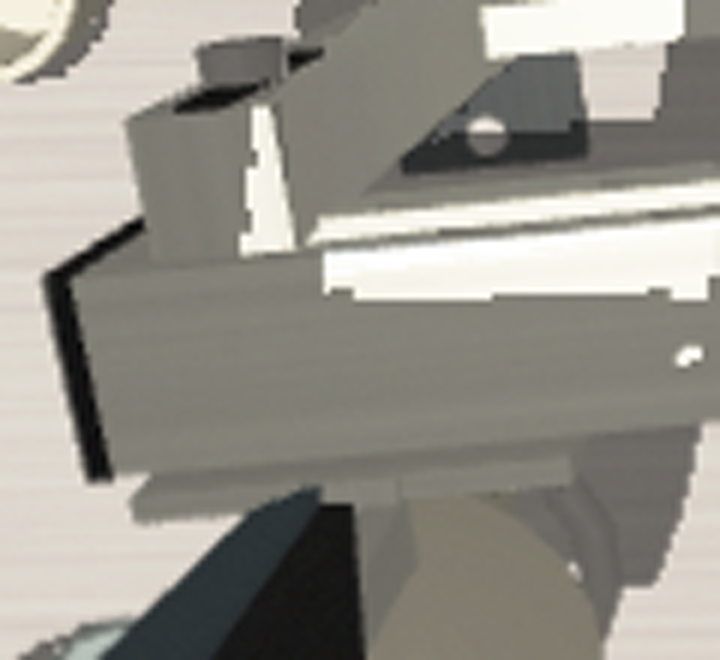

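```bash
python3 - <<'E'
from h import *
crop('pics/w2.png','pics/w2y.png',0,140,130,240,6)
E
```

```text
(no output)
```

View pics/w2y.png

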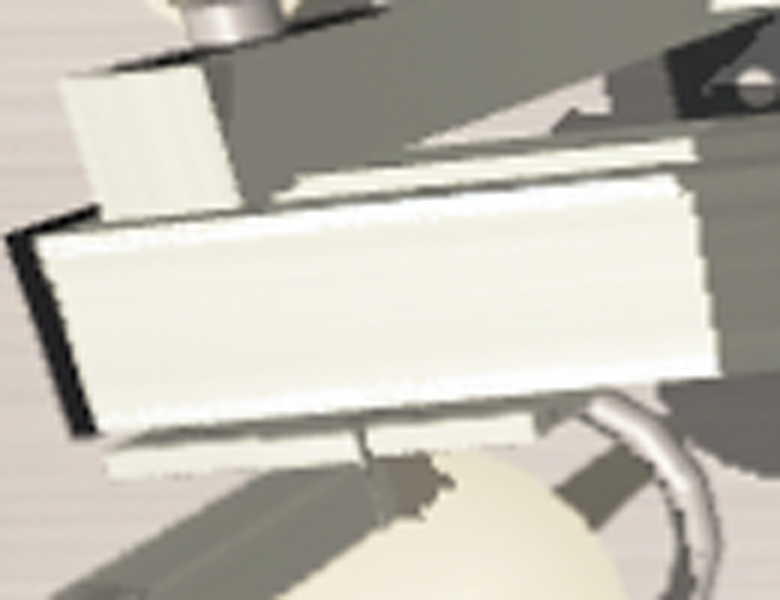

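```bash
cat > m3.py <<'E'
from h import *
import pickle
from scipy.optimize import least_squares
W2=pickle.load(open('pics/w2.pkl','rb'));W3=pickle.load(open('pics/w3.pkl','rb'))
z=lambda x0,y0,u,v:np.array([x0+(u+.5)/6-.5,y0+(v+.5)/6-.5])
a=lambda u,v:(W2,z(120,110,u,v)); b=lambda u,v:(W2,z(0,140,u,v))
c=lambda u,v:(W3,z(260,110,u,v)); d=lambda u,v:(W3,z(120,130,u,v))
F=dict(flareend_px=(a(648,503),c(587,488)),flareend_mx=(a(628,288),c(584,272)),bound_px=(a(492,512),c(415,495)),
 knob=(a(253,487),c(282,467)),cap_in_px=(b(98,432),d(112,475)),cap_out_px=(b(72,437),d(90,482)),cap_in_mx=(b(38,240),d(74,282)),
 fix_plate_top_py_front=(b(538,440),d(572,482)), fix_plate_top_my_front=(b(112,476),d(138,520)))
R={}
for n,(p,q) in F.items():
    X=tri([p,q]);R[n]=X
    print(n,X.round(1),(proj(p[0],X)[0]-p[1]).round(1),(proj(q[0],X)[0]-q[1]).round(1))
v=R['flareend_px']-R['cap_out_px'];print('yaw',np.degrees(np.arctan2(-v[0],v[1])),np.linalg.norm(v))
v=R['bound_px']-R['cap_in_px'];print('yaw',np.degrees(np.arctan2(-v[0],v[1])),np.linalg.norm(v))
E
python3 m3.py
```

```text
flareend_px [498.8   0.  229.1] [0.  0.1] [-0.  -0.1]
flareend_mx [466.1  -1.7 225.6] [0.  0.1] [ 0.  -0.1]
bound_px [501.3 -25.  223.8] [-0.  -0.1] [0.  0.1]
knob [486.2 -51.1 257.2] [-0.  -0.1] [0.  0.1]
cap_in_px [ 514.1 -205.5  223.7] [ 0.  -0.1] [0.  0.1]
cap_out_px [ 514.2 -208.2  225.8] [-0.   0.1] [ 0.  -0.1]
cap_in_mx [ 482.3 -207.2  223.6] [0.  0.1] [-0.  -0.1]
fix_plate_top_py_front [ 515.3 -131.8  227.8] [ 0.  -0.2] [0.  0.2]
fix_plate_top_my_front [ 519.2 -199.7  230.1] [ 0. -0.] [-0.  0.]
yaw 4.231711106828629 208.84355726699135
yaw 4.05281333221739 180.91494117462892
```

Request:
{"method": "drive_tool", "body": {"motion": [[[0.001,0.02,0],[0,0,0]],[[0.001,0.032,0],[0,0,0]],[[0.001,0.036,0],[0,0,0]],[[0.001,0.036,0],[0,0,0]],[[0.001,0.036,0],[0,0,0]],[[0.001,0.036,0],[0,0,0]],[[0.001,0.036,0],[0,0,0]],[[0.001,0.036,0],[0,0,0]],[[0.001,0.036,-0.01],[0,0,0]],[[0.001,0.036,-0.016],[0,0,0]]]}}

```text
time_s: 5.3
ee_pos: [503.5, 250.9, 309.5]
ee_rot: [179.8, -0.1, 88.8]
force: [0.3, -0.5, 0.2]
gripper_width: 91.1
```

Request:
{"method": "drive_tool", "body": {"motion": [[[0,0.036,-0.018],[0,0,0]],[[0,0.026,-0.03],[0,0,0]],[[0,0.01,-0.04],[0,0,0]],[[0,0.002,-0.03],[0,0,0]],[[0,0,-0.02],[0,0,0]],[[0,0,-0.01],[0,0,0]],[[0,0,0],[0,0,0]],[[0,0,0],[0,0,0]],[[0,0,0],[0,0,0]],[[0,0,0],[0,0,0]]]}}

```text
time_s: 6.13
ee_pos: [504.5, 322.3, 162.0]
ee_rot: [179.8, -0.1, 88.7]
force: [0.4, -0.4, 0.4]
gripper_width: 91.2
```

```bash
python3 snap.py wrist w4;python3 - <<'E'
from h import *
crop('pics/w4.png','pics/w4z.png',190,120,320,220,6)
E
```

```text
6.1833 [504.3 322.2 161.8] [ 1.7983e+02 -1.1000e-01  8.8680e+01] [0.2 0.1 0.1] 91.08437909815716
```

View pics/w4z.png

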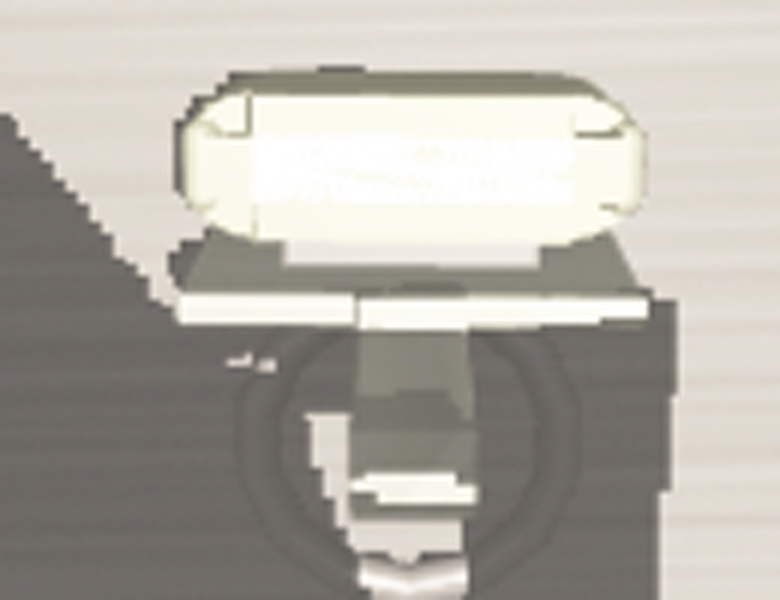

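```bash
cat > m4.py <<'E'
from h import *
import pickle
from scipy.optimize import least_squares
W1=pickle.load(open('pics/w1.pkl','rb'));W4=pickle.load(open('pics/w4.pkl','rb'))
z=lambda u,v:np.array([190+(u+.5)/6-.5,120+(v+.5)/6-.5])
z1=lambda u,v:np.array([210+(u+.5)/8-.5,125+(v+.5)/8-.5])
obs=[(W4,(-2.5,-35,60),z(178,292)),(W4,(2.5,-35,60),z(178,325)),(W4,(2.5,35,60),z(648,320)),(W4,(-2.5,35,60),z(648,290)),(W4,(14,-8,112),z(350,520)),(W4,(14,8,112),z(478,514)),(W4,(2,-8,112),z(350,430)),(W4,(2,8,112),z(476,430)),(W4,(-30.5+1,0,50),z(410,94)),
(W1,(2.5,-35,60),z1(120,385)),(W1,(2.5,35,60),z1(655,382)),(W1,(14,-8,112),z1(314,590)),(W1,(14,8,112),z1(456,590))]
def P(q,X):
    c,s=np.cos(q[2]),np.sin(q[2]);return np.array([q[0]+c*X[0]-s*X[1],q[1]+s*X[0]+c*X[1],X[2]+q[3]])
f=lambda q:np.concatenate([(proj(W,P(q,X))[0]-uv) for W,X,uv in obs])
for zfix in (True,False):
    g=(lambda q:f(np.r_[q[:3],0])) if zfix else f
    r=least_squares(g,[488,320,0,0],x_scale=[1,1,.01,1],loss='soft_l1');print(r.x,np.degrees(r.x[2]));print(r.fun.reshape(-1,2).round(1).tolist());print('tab',P(r.x,(8,0,94)))
E
python3 m4.py
```

```text
[ 4.88824219e+02  3.23279096e+02 -1.59257380e-02  0.00000000e+00] -0.9124775729521877
[[-0.5, 0.2], [-0.2, 0.2], [-0.0, 0.4], [0.2, -0.1], [0.0, -0.3], [0.2, 0.5], [-0.3, -0.8], [0.6, -0.9], [0.1, 0.8], [0.2, -0.0], [-0.7, -0.0], [0.3, 0.1], [0.0, 0.0]]
tab [496.82320469 323.1516958   94.        ]
[ 4.88699221e+02  3.23280093e+02 -1.59197769e-02  4.42102690e-01] -0.9121360244087628
[[-0.6, 0.2], [-0.3, 0.2], [0.1, 0.4], [0.2, -0.1], [-0.0, -0.3], [0.2, 0.5], [-0.3, -0.7], [0.6, -0.9], [0.1, 0.7], [0.1, -0.0], [-0.6, -0.0], [0.2, 0.2], [0.1, 0.1]]
tab [496.69820723 323.15274053  94.44210269]
```

Request:
{"method": "drive_tool", "body": {"motion": [[[-0.0015,0.0009,-0.01],[0,0,0.005]],[[0,0,-0.015],[0,0,0]],[[0,0,-0.015],[0,0,0]],[[0,0,-0.015],[0,0,0]],[[0,0,-0.012],[0,0,0]],[[0,0,-0.01],[0,0,0]],[[0,0,-0.006],[0,0,0]],[[0,0,-0.002],[0,0,0]],[[0,0,0],[0,0,0]],[[0,0,0],[0,0,0]]]}}

```text
time_s: 7.02
ee_pos: [502.4, 323.0, 75.5]
ee_rot: [179.9, -0.0, 89.0]
force: [-0.6, -0.3, 0.1]
gripper_width: 91.3
```

Request:
{"method": "drive_tool", "body": {"motion": [[[0,0,0],[0,0,0]],[[0,0,0],[0,0,0]],[[0,0,0],[0,0,0]],[[0,0,0],[0,0,0]],[[0,0,0],[0,0,0]],[[0,0,0],[0,0,0]],[[0,0,0],[0,0,0]],[[0,0,0],[0,0,0]],[[0,0,0],[0,0,0]],[[0,0,0],[0,0,0]]], "claw": 0, "force": 40}}

```text
time_s: 7.85
ee_pos: [501.9, 322.7, 74.9]
ee_rot: [-180.0, -0.0, 89.0]
force: [-0.6, -0.5, -0.3]
gripper_width: 27.3
```

```bash
python3 snap.py wrist w5;python3 snap.py scene s5;python3 - <<'E'
from h import *
crop('pics/s5.png','pics/s5z.png',280,90,400,200,6)
E
```

```text
7.9 [502.  322.7  74.9] [-180.     -0.     88.98] [0.4 1.3 0.2] 23.303111279593928
7.95 [502.  322.7  74.9] [-1.800e+02 -1.000e-02  8.898e+01] [-0.3 -0.7 -0.7] 19.277784809330406
```

View pics/w5.png

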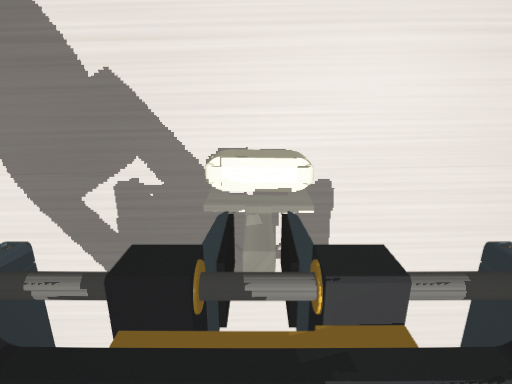

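View pics/s5z.png

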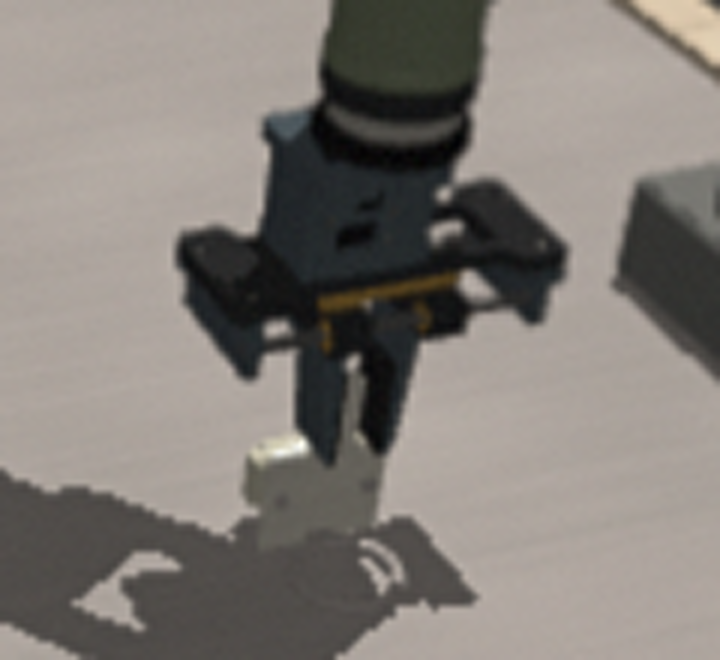

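Request:
{"method": "drive_tool", "body": {"motion": [[[0,0,0],[0,0,0]],[[0,0,0],[0,0,0]],[[0,0,0],[0,0,0]],[[0,0,0],[0,0,0]],[[0,0,0],[0,0,0]],[[0,0,0.005],[0,0,0]],[[0,0,0.01],[0,0,0]],[[0,0,0.01],[0,0,0]],[[0,0,0.01],[0,0,0]],[[0,0,0.005],[0,0,0]]]}}

```text
time_s: 8.78
ee_pos: [502.9, 323.3, 117.4]
ee_rot: [179.8, -0.1, 89.0]
force: [0.5, -0.4, -1.6]
gripper_width: 15.6
```

Request:
{"method": "drive_tool", "body": {"motion": [[[0,0,0.01],[0,0,0.0096]],[[0,0,0.02],[0,0,0.0096]],[[0,0,0.02],[0,0,0.0096]],[[0,0,0.02],[0,0,0.0096]],[[0,0,0.02],[0,0,0.0096]],[[0,0,0.02],[0,0,0.0096]],[[0,0,0.01],[0,0,0.0096]],[[0,0,0.004],[0,0,0.0096]],[[0,0,0],[0,0,0.008]],[[0,0,0],[0,0,0]]]}}

```text
time_s: 9.62
ee_pos: [501.5, 322.4, 238.1]
ee_rot: [-179.9, 0.0, 93.9]
force: [-0.2, 0.2, -2.6]
gripper_width: 15.7
```

```bash
python3 snap.py wrist w6;python3 snap.py scene s6;python3 - <<'E'
from h import *
crop('pics/s6.png','pics/s6z.png',280,60,400,170,6)
crop('pics/w6.png','pics/w6z.png',190,130,330,230,5.5)
E
```

```text
9.6667 [501.3 322.3 237.6] [-1.7986e+02  7.0000e-02  9.3840e+01] [ 0.8 -0.7 -1.8] 15.7087323450796
9.7167 [501.3 322.3 237.5] [-1.7985e+02  7.0000e-02  9.3840e+01] [ 0.7 -0.3 -2. ] 15.840430037716187
```

View pics/w6z.png

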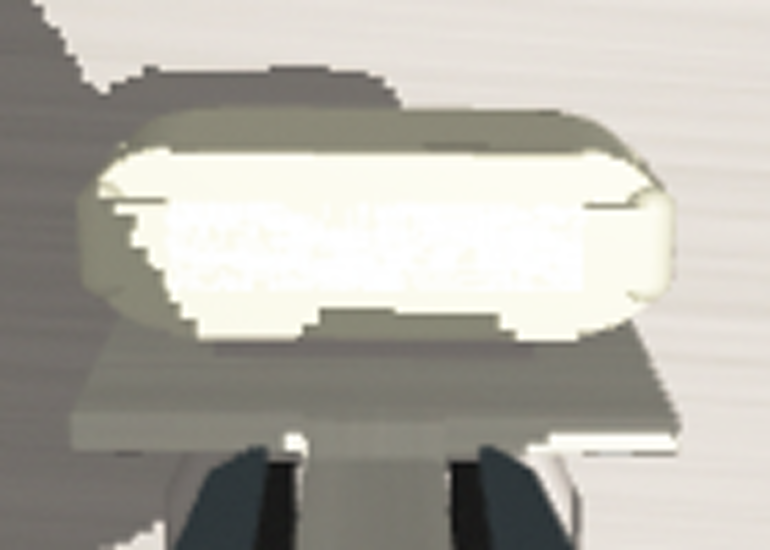

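View pics/s6z.png

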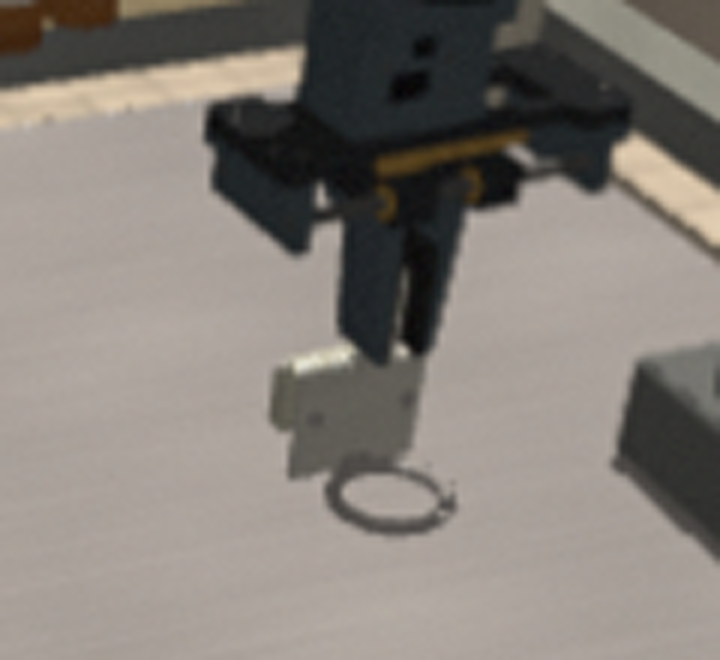

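```bash
cat > m5.py <<'E'
from h import *
import pickle
from scipy.optimize import least_squares
from scipy.spatial.transform import Rotation as Ro
def fit(W,obs,q0):
    def P(q,X): return q[:3]+Ro.from_euler('zyx',[q[3],q[4],0]).apply(X)
    f=lambda q:np.concatenate([(proj(W,P(q,X))[0]-uv) for X,uv in obs]+[[q[4]*20]])
    r=least_squares(f,q0,x_scale=[1,1,1,.01,.01],loss='soft_l1')
    print(r.x[:3].round(1),np.degrees(r.x[3:]).round(2));print(r.fun[:-1].reshape(-1,2).round(1).tolist());return r.x,P
z4=lambda u,v:np.array([190+(u+.5)/6-.5,120+(v+.5)/6-.5])
z6=lambda u,v:np.array([190+(u+.5)/5.5-.5,130+(v+.5)/5.5-.5])
W4=pickle.load(open('pics/w4.pkl','rb'));W6=pickle.load(open('pics/w6.pkl','rb'))
o4=[((-2.5,-35,60),z4(178,292)),((2.5,-35,60),z4(178,325)),((2.5,35,60),z4(648,320)),((-19.5,-35,36),z4(182,165)),((-19.5,35,36),z4(645,160)),((-28,0,50),z4(410,94)),((-30.5,0,21),z4(410,72)),((-2.5,0,60),z4(410,292))]
o6=[((-2.5,-35,60),z6(70,411)),((2.5,-35,60),z6(70,452)),((2.5,35,60),z6(681,455)),((-19.5,-35,36),z6(77,235)),((-19.5,35,36),z6(674,235)),((-28,0,50),z6(375,152)),((-30.5,0,21),z6(375,107)),((-2.5,0,60),z6(375,412))]
fit(W4,o4,[488,323,0,0,0.])
q,P=fit(W6,o6,[488,323,164,0.07,0.])
E
python3 m5.py
```

```text
[490.2 323.4   2.4] [-0.75 -2.  ]
[[-0.7, 0.1], [-0.4, 0.2], [0.5, 0.2], [0.9, -1.5], [-1.7, -1.4], [0.2, 2.3], [0.1, 0.4], [0.5, -0.3]]
[488.9 321.4 165.1] [ 3.73 -0.95]
[[-0.9, 0.1], [-0.6, 0.2], [0.7, -0.1], [2.7, -3.0], [-2.5, -2.8], [0.3, 3.6], [0.2, 0.8], [0.2, 0.0]]
```

Request:
{"method": "drive_tool", "body": {"motion": [[[0.001,-0.014,0.001],[0,0,0.005]],[[0.001,-0.028,0.001],[0,0,0]],[[0.001,-0.036,0.001],[0,0,0]],[[0.001,-0.036,0.001],[0,0,0]],[[0.001,-0.036,0.001],[0,0,0]],[[0.001,-0.036,0.001],[0,0,0]],[[0.002,-0.036,0],[0,0,0]],[[0.002,-0.028,0],[0,0,0]],[[0.001,-0.014,0],[0,0,0]],[[0.001,-0.006,0],[0,0,0]]]}}

```text
time_s: 10.55
ee_pos: [513.4, 50.4, 244.0]
ee_rot: [-179.9, 0.0, 94.0]
force: [1.0, 0.5, -1.6]
gripper_width: 15.7
```

Request:
{"method": "drive_tool", "body": {"motion": [[[0,0,0],[0,0,0]],[[0,0,0],[0,0,0]],[[0,0,0],[0,0,0]],[[0,0,0],[0,0,0]],[[0,0,0],[0,0,0]],[[0,0,0],[0,0,0]],[[0,0,0],[0,0,0]],[[0,0,0],[0,0,0]],[[0,0,0],[0,0,0]],[[0,0,0],[0,0,0]]]}}

```text
time_s: 11.38
ee_pos: [514.0, 52.8, 245.0]
ee_rot: [180.0, -0.0, 94.1]
force: [-0.8, -0.4, -1.9]
gripper_width: 16.2
```

```bash
python3 snap.py wrist w7;python3 snap.py scene s7;python3 - <<'E'
from h import *
crop('pics/s7.png','pics/s7z.png',150,80,290,190,5.5)
E
```

```text
11.4333 [513.9  52.8 245. ] [180.    -0.    94.13] [-0.5  0.2 -1.7] 15.757549582252652
11.4833 [513.9  52.7 245. ] [-1.800e+02 -1.000e-02  9.412e+01] [ 0.2 -0.3 -1. ] 15.415757122748321
```

View pics/w7.png

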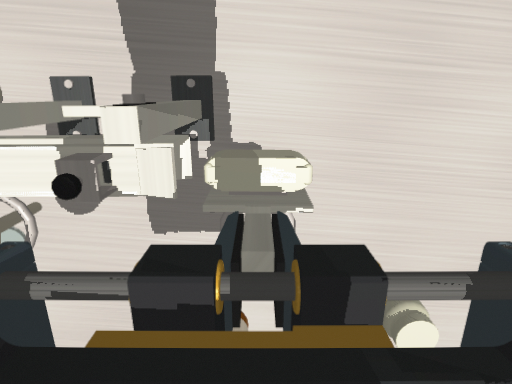

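View pics/s7z.png

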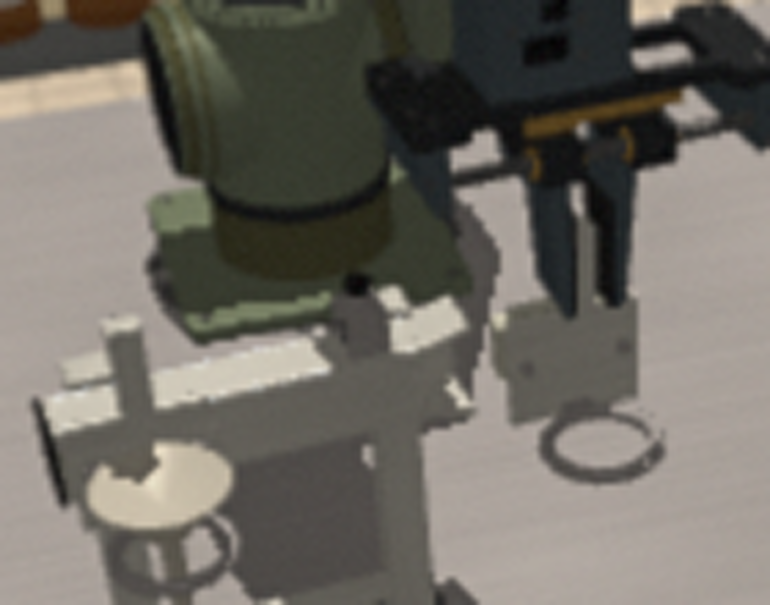

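```bash
python3 - <<'E'
from h import *
crop('pics/w7.png','pics/w7z.png',120,125,250,215,6)
crop('pics/w7.png','pics/w7y.png',195,130,325,220,6)
E
```

```text
(no output)
```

View pics/w7z.png

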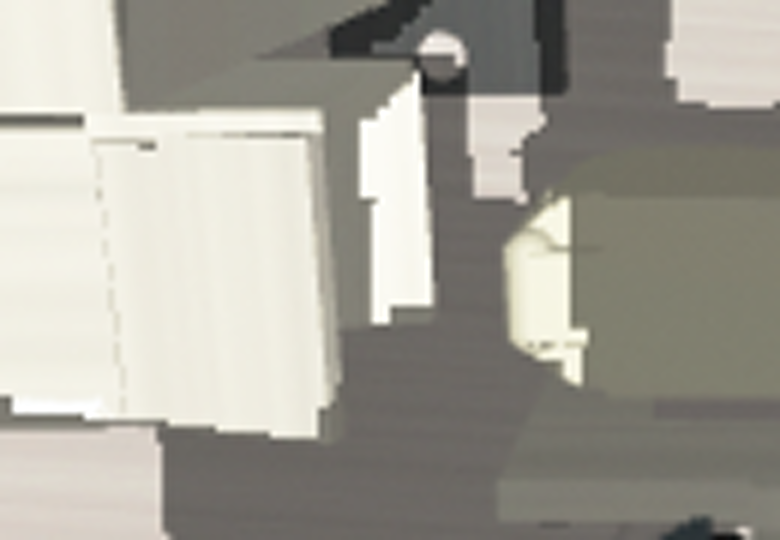

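View pics/w7y.png

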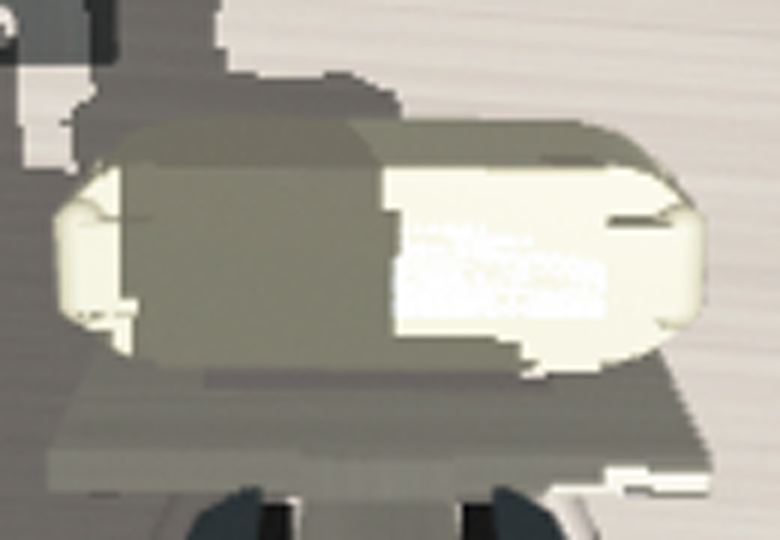

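```bash
cat > m6.py <<'E'
from h import *
import pickle
from scipy.optimize import least_squares
from scipy.spatial.transform import Rotation as Ro
W=pickle.load(open('pics/w7.pkl','rb'))
z=lambda u,v:np.array([120+(u+.5)/6-.5,125+(v+.5)/6-.5])
zy=lambda u,v:np.array([195+(u+.5)/6-.5,130+(v+.5)/6-.5])
def fit(obs,q0,fy=None):
    def P(q,X): return q[:3]+Ro.from_euler('z',q[3]).apply(X)
    f=lambda q:np.concatenate([(proj(W,P(q,X))[0]-uv) for X,uv in obs]+([] if fy is None else [[(q[3]-fy)*2000]]))
    r=least_squares(f,q0,x_scale=[1,1,1,.01],loss='soft_l1')
    print(r.x[:3].round(1),np.degrees(r.x[3:]).round(2));print(r.fun[:2*len(obs)].reshape(-1,2).round(1).tolist());return r.x
o=[((-16,24,27),z(325,110)),((16,24,27),z(340,438)),((-13,24,-24),z(420,72)),((16,24,-24),z(436,322)),((16,0,20),z(122,412)),((-16,0,20),z(97,138))]
r=fit(o,[485,-25,202,.072],.0724)
oh=[((-2.5,-35,60),zy(48,450)),((2.5,-35,60),zy(48,492)),((2.5,35,60),zy(712,495)),((-28,0,50),zy(375,166)),((-30.5,0,21),zy(375,118)),((-19.5,-35,36),zy(55,262)),((-19.5,35,36),zy(706,262))]
h=fit(oh,[500,50,170,.072])
e=np.array([[np.cos(.0724),np.sin(.0724)],[-np.sin(.0724),np.cos(.0724)]])
for hh in (h, [501.0 , 51.9, 170.1,.072]):
    c,s=np.cos(hh[3]),np.sin(hh[3]);sh=np.array([hh[0]-19.5*c,hh[1]-19.5*s,hh[2]+34])
    print('shoe in mouth frame',e@(sh[:2]-r[:2]),sh[2]-r[2],'vs prev rail',e@(sh[:2]-[485.2,-25.5]),sh[2]-202.5)
E
python3 m6.py
```

```text
[481.6 -23.3 207.9] [4.15]
[[-1.7, 1.6], [-0.1, -0.3], [0.8, 1.3], [0.5, -2.1], [0.9, 0.5], [-0.7, -4.8]]
[501.   51.7 170.4] [4.27]
[[-0.9, 0.2], [-0.5, 0.7], [0.2, -0.1], [0.6, 3.9], [0.6, 0.2], [2.6, -3.9], [-3.2, -4.1]]
shoe in mouth frame [ 5.32064398 73.31768134] -3.459161802821086 vs prev rail [ 1.84171301 75.77091359] 1.9458240395006499
shoe in mouth frame [ 5.3364064  73.60887934] -3.8049858423217415 vs prev rail [ 1.85747543 76.06211158] 1.5999999999999943
```

```bash
cat >> m6.py <<'E'
print('---')
crop('pics/w7.png','pics/w7x.png',0,125,130,215,6)
for zz in (None,202.5):
    o=[((16,24,27),z(340,438)),((16,0,20),z(122,412)),((16,24,-24),z(436,322)),((-16,24,27),z(325,110))]
    r=fit(o,[485,-25,202,.072],.0724)
    for k in (o[:2],o[2:3],o[3:]): pass
    break
# predicted px of rail model with prior estimate
for X in [(16,24,27),(-16,24,27),(16,0,20),(-16,0,20),(16,24,-24),(-13,24,-24),(16,24,-27),(16,24,24)]:
    for zc in (200,202.5,205):
        q=np.array([485.2,-25.5,zc])+Ro.from_euler('z',.0724).apply(X)
        uv=proj(W,q)[0];print(X,zc,((uv-[120,125]+.5)*6-.5).round(0))
E
python3 m6.py | sed -n '/---/,$p'
```

```text
---
[480.1 -22.1 212.4] [4.15]
[[0.1, -0.1], [0.2, 0.6], [1.0, -2.4], [-1.6, 0.4]]
(16, 24, 27) 200 [337. 444.]
(16, 24, 27) 202.5 [331. 452.]
(16, 24, 27) 205 [325. 459.]
(-16, 24, 27) 200 [313. 142.]
(-16, 24, 27) 202.5 [307. 146.]
(-16, 24, 27) 205 [300. 151.]
(16, 0, 20) 200 [134. 424.]
(16, 0, 20) 202.5 [126. 431.]
(16, 0, 20) 205 [118. 438.]
(-16, 0, 20) 200 [101. 131.]
(-16, 0, 20) 202.5 [ 92. 135.]
(-16, 0, 20) 205 [ 83. 139.]
(16, 24, -24) 200 [434. 320.]
(16, 24, -24) 202.5 [430. 325.]
(16, 24, -24) 205 [426. 330.]
(-13, 24, -24) 200 [420.  99.]
(-13, 24, -24) 202.5 [416. 102.]
(-13, 24, -24) 205 [412. 105.]
(16, 24, -27) 200 [438. 314.]
(16, 24, -27) 202.5 [435. 319.]
(16, 24, -27) 205 [431. 324.]
(16, 24, 24) 200 [344. 435.]
(16, 24, 24) 202.5 [339. 442.]
(16, 24, 24) 205 [333. 450.]
```

View pics/w7x.png

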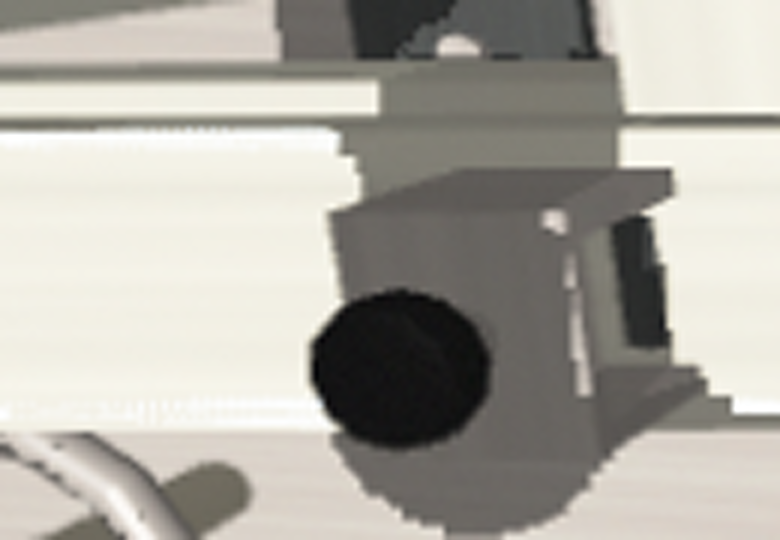

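```bash
python3 - <<'E'
from h import *
import pickle
from scipy.spatial.transform import Rotation as Ro
W=pickle.load(open('pics/w7.pkl','rb'))
for x in (16,-16):
  for y in (-95,-70,-45,-20,0,12,24):
    X=(x,y,20+max(0,y)*7/24)
    out=[]
    for zc in (200,203):
        q=np.array([485.2,-25.5,zc])+Ro.from_euler('z',.0724).apply(X)
        uv=proj(W,q)[0];out+=list(((uv-[0,125]+.5)*6-.5).round(0))
    print(x,y,out)
im=cv2.imread('pics/w7.png')[120:230,0:200]
im=cv2.resize(im,None,fx=4,fy=4,interpolation=cv2.INTER_NEAREST)
for zc,col in ((200,(0,0,255)),(203,(255,0,0))):
  for x in (16,-16):
    pts=[]
    for X in [(x,-100,20),(x,0,20),(x,24,27)]:
        uv=proj(W,np.array([485.2,-25.5,zc])+Ro.from_euler('z',.0724).apply(X))[0];pts.append(((uv-[0,120]+.5)*4-.5))
    cv2.polylines(im,[np.array(pts).round().astype(np.int32)],False,col,1)
cv2.imwrite('pics/w7ov.png',im)
E
```

```text
16 -95 [np.float64(-2.0), np.float64(424.0), np.float64(-23.0), np.float64(432.0)]
16 -70 [np.float64(221.0), np.float64(424.0), np.float64(203.0), np.float64(432.0)]
16 -45 [np.float64(446.0), np.float64(424.0), np.float64(430.0), np.float64(432.0)]
16 -20 [np.float64(672.0), np.float64(424.0), np.float64(660.0), np.float64(432.0)]
16 0 [np.float64(854.0), np.float64(424.0), np.float64(844.0), np.float64(432.0)]
16 12 [np.float64(954.0), np.float64(434.0), np.float64(945.0), np.float64(442.0)]
16 24 [np.float64(1057.0), np.float64(444.0), np.float64(1050.0), np.float64(453.0)]
-16 -95 [np.float64(-73.0), np.float64(134.0), np.float64(-96.0), np.float64(139.0)]
-16 -70 [np.float64(160.0), np.float64(133.0), np.float64(140.0), np.float64(138.0)]
-16 -45 [np.float64(394.0), np.float64(133.0), np.float64(377.0), np.float64(137.0)]
-16 -20 [np.float64(631.0), np.float64(132.0), np.float64(617.0), np.float64(137.0)]
-16 0 [np.float64(821.0), np.float64(131.0), np.float64(811.0), np.float64(136.0)]
-16 12 [np.float64(925.0), np.float64(137.0), np.float64(916.0), np.float64(141.0)]
-16 24 [np.float64(1033.0), np.float64(142.0), np.float64(1026.0), np.float64(147.0)]
```

View pics/w7ov.png

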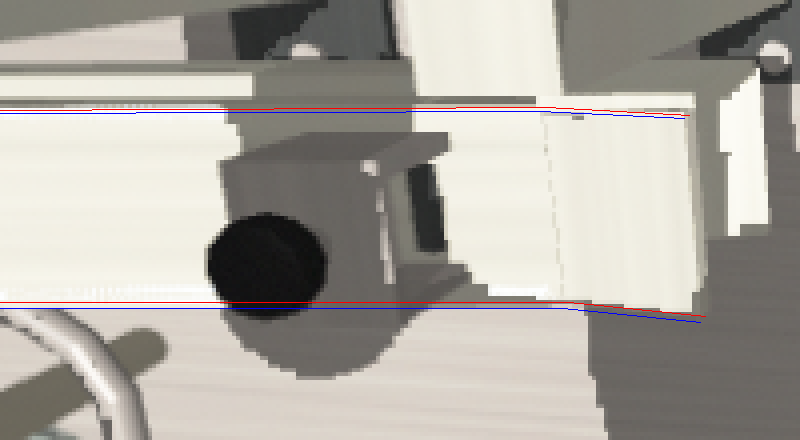

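Request:
{"method": "drive_tool", "body": {"motion": [[[-0.0012,0,-0.002],[0,0,0]],[[0.0003,-0.004,0],[0,0,0]],[[0.0003,-0.004,0],[0,0,0]],[[0.0003,-0.004,0],[0,0,0]],[[0.0003,-0.004,0],[0,0,0]],[[0.0003,-0.004,0],[0,0,0]],[[0.0003,-0.004,0],[0,0,0]],[[0,-0.001,0],[0,0,0]],[[0,0,0],[0,0,0]],[[0,0,0],[0,0,0]]]}}

```text
time_s: 12.32
ee_pos: [514.5, 27.7, 243.0]
ee_rot: [180.0, -0.0, 94.1]
force: [0.1, 0.0, -2.1]
gripper_width: 15.6
```

```bash
python3 snap.py wrist w8;python3 snap.py scene s8;python3 - <<'E'
from h import *
crop('pics/w8.png','pics/w8z.png',130,120,290,220,5)
crop('pics/s8.png','pics/s8z.png',190,100,290,175,8)
E
```

```text
12.3667 [514.5  27.8 243. ] [-1.800e+02 -2.000e-02  9.412e+01] [-0.1 -0.2 -1.6] 15.62901060947942
12.4167 [514.5  27.9 243. ] [ 1.800e+02 -1.000e-02  9.413e+01] [ 0.   0.1 -0.7] 16.15872510891615
```

View pics/w8z.png

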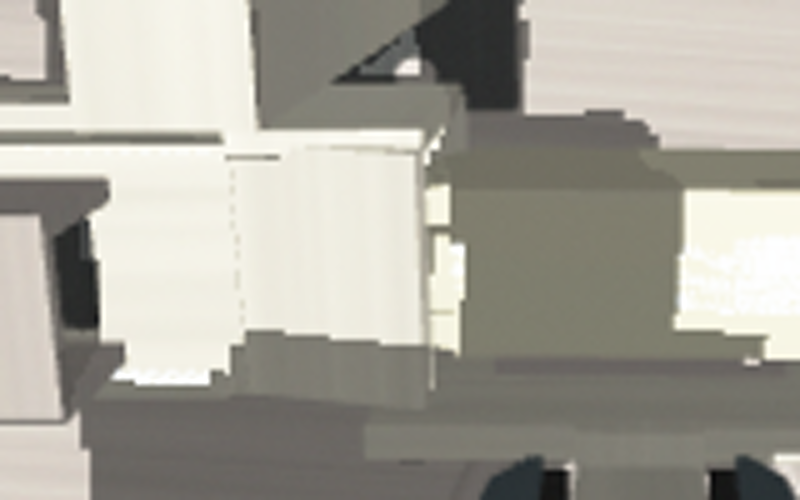

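View pics/s8z.png

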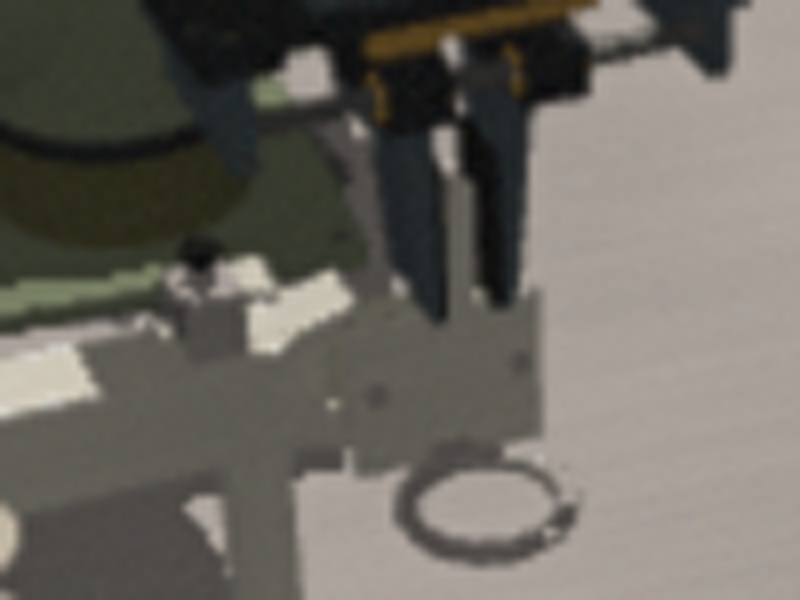

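Request:
{"method": "drive_tool", "body": {"motion": [[[0.0001,-0.001,0],[0,0,0]],[[0.0001,-0.001,0],[0,0,0]],[[0.0001,-0.001,0],[0,0,0]],[[0.0001,-0.001,0],[0,0,0]],[[0.0001,-0.001,0],[0,0,0]],[[0,-0.001,0],[0,0,0]],[[0.0001,-0.001,0],[0,0,0]],[[0,-0.001,0],[0,0,0]],[[0,0,0],[0,0,0]],[[0,0,0],[0,0,0]]]}}

```text
time_s: 13.25
ee_pos: [515.1, 19.7, 243.0]
ee_rot: [180.0, -0.0, 94.1]
force: [-0.1, -0.2, -2.3]
gripper_width: 15.7
```

Request:
{"method": "drive_tool", "body": {"motion": [[[0.0001,-0.001,0],[0,0,0]],[[0.0001,-0.001,0],[0,0,0]],[[0,-0.001,0],[0,0,0]],[[0.0001,-0.001,0],[0,0,0]],[[0,-0.001,0],[0,0,0]],[[0,0,0],[0,0,0]],[[0,0,0],[0,0,0]],[[0,0,0],[0,0,0]],[[0,0,0],[0,0,0]],[[0,0,0],[0,0,0]]]}}

```text
time_s: 14.08
ee_pos: [515.5, 14.8, 243.0]
ee_rot: [180.0, -0.0, 94.1]
force: [0.0, -1.0, -1.6]
gripper_width: 16.0
```

```bash
cat > st.py <<'E'
from workcell import env
import numpy as np,time
s=env.state();print(s['time_s'],s['ee_pos'].round(2),s['ee_rot'].round(2),s['force'].round(1),s['torque'].round(2))
E
python3 st.py
```

```text
14.0833 [515.45  14.77 242.98] [ 1.800e+02 -1.000e-02  9.413e+01] [ 0.  -1.  -1.6] [ 0.01  0.04 -0.01]
```

Request:
{"method": "drive_tool", "body": {"motion": [[[0.0001,-0.001,0],[0,0,0]],[[0.0001,-0.001,0],[0,0,0]],[[0,-0.001,0],[0,0,0]],[[0.0001,-0.001,0],[0,0,0]],[[0,0,0],[0,0,0]],[[0,0,0],[0,0,0]],[[0,0,0],[0,0,0]],[[0,0,0],[0,0,0]],[[0,0,0],[0,0,0]],[[0,0,0],[0,0,0]]]}}

```text
time_s: 14.92
ee_pos: [515.8, 10.8, 243.0]
ee_rot: [180.0, -0.0, 94.1]
force: [0.1, -0.0, -0.6]
gripper_width: 15.8
```

Request:
{"method": "drive_tool", "body": {"motion": [[[0.0001,-0.001,0],[0,0,0]],[[0.0001,-0.001,0],[0,0,0]],[[0,-0.001,0],[0,0,0]],[[0.0001,-0.001,0],[0,0,0]],[[0,0,0],[0,0,0]],[[0,0,0],[0,0,0]],[[0,0,0],[0,0,0]],[[0,0,0],[0,0,0]],[[0,0,0],[0,0,0]],[[0,0,0],[0,0,0]]]}}

```text
time_s: 15.75
ee_pos: [516.1, 6.8, 243.0]
ee_rot: [180.0, -0.0, 94.1]
force: [0.1, 0.1, -1.6]
gripper_width: 15.5
```

Request:
{"method": "drive_tool", "body": {"motion": [[[0.0001,-0.001,0],[0,0,0]],[[0.0001,-0.001,0],[0,0,0]],[[0,-0.001,0],[0,0,0]],[[0.0001,-0.001,0],[0,0,0]],[[0,-0.001,0],[0,0,0]],[[0,0,0],[0,0,0]],[[0,0,0],[0,0,0]],[[0,0,0],[0,0,0]],[[0,0,0],[0,0,0]],[[0,0,0],[0,0,0]]]}}

```text
time_s: 16.58
ee_pos: [516.4, 1.8, 243.0]
ee_rot: [180.0, -0.0, 94.1]
force: [0.1, -0.4, -1.8]
gripper_width: 15.6
```

```bash
python3 snap.py wrist w9;python3 snap.py scene s9;python3 - <<'E'
from h import *
crop('pics/w9.png','pics/w9z.png',130,120,290,220,5)
crop('pics/s9.png','pics/s9z.png',170,100,270,175,8)
E
```

```text
16.6333 [516.3   1.8 243. ] [-1.800e+02 -1.000e-02  9.413e+01] [ 0.9  0.4 -2.1] 15.760172583412853
16.6833 [516.3   1.8 242.9] [-1.7999e+02 -1.0000e-02  9.4130e+01] [-0.4  0.1 -1.6] 15.620477978416824
```

View pics/w9z.png

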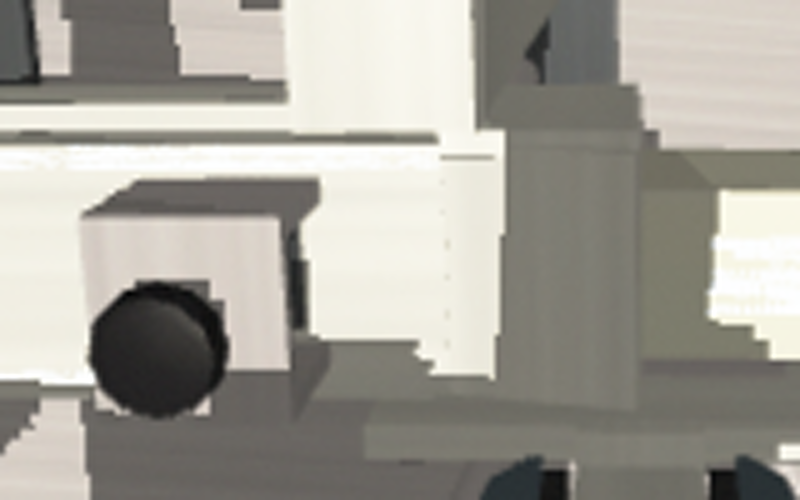

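View pics/s9z.png

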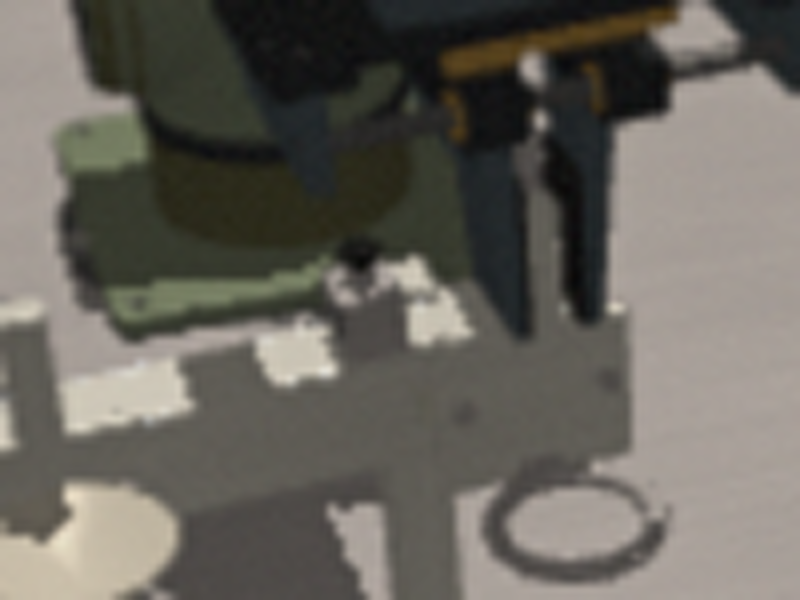

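Request:
{"method": "drive_tool", "body": {"motion": [[[0.0001,-0.001,0],[0,0,0]],[[0.0001,-0.001,0],[0,0,0]],[[0,-0.001,0],[0,0,0]],[[0.0001,-0.001,0],[0,0,0]],[[0.0001,-0.001,0],[0,0,0]],[[0,-0.001,0],[0,0,0]],[[0.0001,-0.001,0],[0,0,0]],[[0.0001,-0.001,0],[0,0,0]],[[0,0,0],[0,0,0]],[[0,0,0],[0,0,0]]]}}

```text
time_s: 17.52
ee_pos: [517.0, -6.3, 243.0]
ee_rot: [180.0, -0.0, 94.1]
force: [0.2, -0.2, -1.2]
gripper_width: 15.9
```

Request:
{"method": "drive_tool", "body": {"motion": [[[0.0001,-0.001,0],[0,0,0]],[[0.0001,-0.001,0],[0,0,0]],[[0,-0.001,0],[0,0,0]],[[0.0001,-0.001,0],[0,0,0]],[[0.0001,-0.001,0],[0,0,0]],[[0,-0.001,0],[0,0,0]],[[0,0,0],[0,0,0]],[[0,0,0],[0,0,0]],[[0,0,0],[0,0,0]],[[0,0,0],[0,0,0]]]}}

```text
time_s: 18.35
ee_pos: [517.3, -12.2, 243.0]
ee_rot: [-180.0, -0.0, 94.1]
force: [1.5, -0.2, -0.7]
gripper_width: 15.8
```

Request:
{"method": "drive_tool", "body": {"motion": [[[0.0001,-0.001,0],[0,0,0]],[[0,-0.001,0],[0,0,0]],[[0.0001,-0.001,0],[0,0,0]],[[0,-0.001,0],[0,0,0]],[[0.0001,-0.001,0],[0,0,0]],[[0,0,0],[0,0,0]],[[0,0,0],[0,0,0]],[[0,0,0],[0,0,0]],[[0,0,0],[0,0,0]],[[0,0,0],[0,0,0]]]}}

```text
time_s: 19.18
ee_pos: [517.6, -17.3, 242.9]
ee_rot: [-180.0, -0.0, 94.1]
force: [-0.7, 1.2, -2.7]
gripper_width: 15.6
```

Request:
{"method": "drive_tool", "body": {"motion": [[[0.0001,-0.001,0],[0,0,0]],[[0,-0.001,0],[0,0,0]],[[0.0001,-0.001,0],[0,0,0]],[[0,-0.001,0],[0,0,0]],[[0.0001,-0.001,0],[0,0,0]],[[0,0,0],[0,0,0]],[[0,0,0],[0,0,0]],[[0,0,0],[0,0,0]],[[0,0,0],[0,0,0]],[[0,0,0],[0,0,0]]]}}

```text
time_s: 20.02
ee_pos: [518.0, -22.4, 243.0]
ee_rot: [180.0, 0.0, 94.1]
force: [-0.1, 0.2, -3.6]
gripper_width: 16.0
```

```bash
python3 snap.py wrist w10;python3 snap.py scene s10;python3 - <<'E'
from h import *
crop('pics/w10.png','pics/w10z.png',130,120,290,220,5)
crop('pics/s10.png','pics/s10z.png',170,100,270,175,8)
E
```

```text
20.0667 [518.  -22.4 243. ] [1.800e+02 1.000e-02 9.413e+01] [ 0.1 -1.3 -3.3] 15.362367984738327
20.1167 [518.  -22.3 243. ] [-1.800e+02  1.000e-02  9.413e+01] [-0.2  0.1 -2.9] 15.62707629489667
```

View pics/w10z.png

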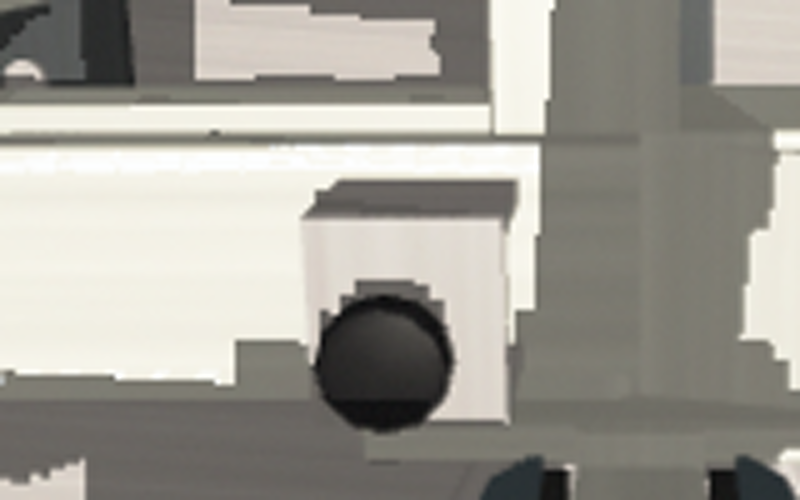

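View pics/s10z.png

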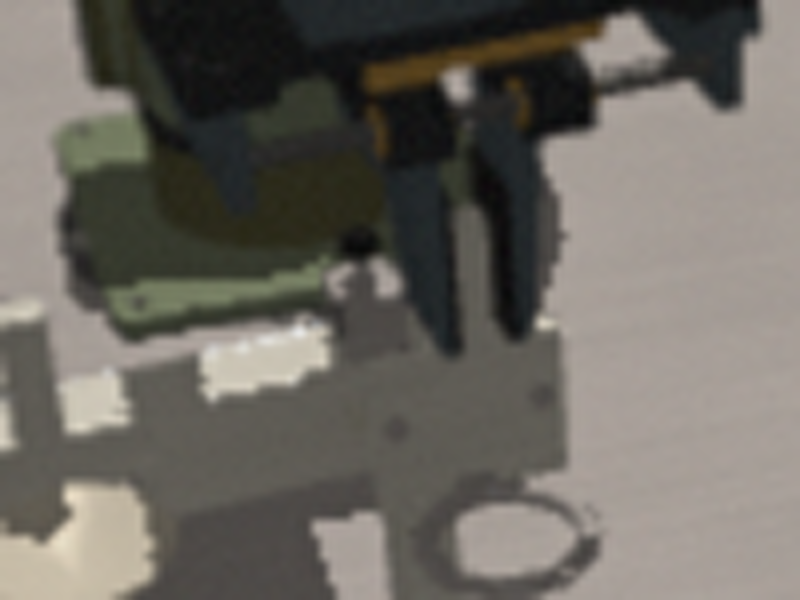

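Request:
{"method": "drive_tool", "body": {"motion": [[[0.0001,-0.001,0],[0,0,0]],[[0.0001,-0.001,0],[0,0,0]],[[0,-0.001,0],[0,0,0]],[[0.0001,-0.001,0],[0,0,0]],[[0.0001,-0.001,0],[0,0,0]],[[0,-0.001,0],[0,0,0]],[[0.0001,-0.001,0],[0,0,0]],[[0.0001,-0.001,0],[0,0,0]],[[0,-0.001,0],[0,0,0]],[[0,-0.001,0],[0,0,0]]]}}

```text
time_s: 20.95
ee_pos: [518.6, -32.4, 243.0]
ee_rot: [180.0, -0.0, 94.1]
force: [-0.5, 0.0, -3.7]
gripper_width: 15.6
```

Request:
{"method": "drive_tool", "body": {"motion": [[[0.0001,-0.001,0],[0,0,0]],[[0.0001,-0.001,0],[0,0,0]],[[0,-0.001,0],[0,0,0]],[[0.0001,-0.001,0],[0,0,0]],[[0.0001,-0.001,0],[0,0,0]],[[0,-0.001,0],[0,0,0]],[[0.0001,-0.001,0],[0,0,0]],[[0.0001,-0.001,0],[0,0,0]],[[0.0001,-0.001,0],[0,0,0]],[[0,-0.001,0],[0,0,0]]]}}

```text
time_s: 21.78
ee_pos: [519.3, -42.4, 243.0]
ee_rot: [180.0, -0.0, 94.1]
force: [-0.5, 0.6, -4.5]
gripper_width: 15.4
```

Request:
{"method": "drive_tool", "body": {"motion": [[[0.0001,-0.001,0],[0,0,0]],[[0.0001,-0.001,0],[0,0,0]],[[0,-0.001,0],[0,0,0]],[[0.0001,-0.001,0],[0,0,0]],[[0.0001,-0.001,0],[0,0,0]],[[0,-0.001,0],[0,0,0]],[[0.0001,-0.001,0],[0,0,0]],[[0.0001,-0.001,0],[0,0,0]],[[0.0001,-0.001,0],[0,0,0]],[[0,-0.001,0],[0,0,0]]]}}

```text
time_s: 22.62
ee_pos: [520.0, -52.4, 243.0]
ee_rot: [180.0, -0.0, 94.1]
force: [-0.0, 0.6, -3.0]
gripper_width: 15.9
```

Request:
{"method": "drive_tool", "body": {"motion": [[[0.0001,-0.001,0],[0,0,0]],[[0.0001,-0.001,0],[0,0,0]],[[0,-0.001,0],[0,0,0]],[[0.0001,-0.001,0],[0,0,0]],[[0.0001,-0.001,0],[0,0,0]],[[0,-0.001,0],[0,0,0]],[[0.0001,-0.001,0],[0,0,0]],[[0.0001,-0.001,0],[0,0,0]],[[0.0001,-0.001,0],[0,0,0]],[[0,-0.001,0],[0,0,0]]]}}

```text
time_s: 23.45
ee_pos: [520.7, -62.4, 243.0]
ee_rot: [180.0, -0.0, 94.1]
force: [0.5, 0.2, -3.2]
gripper_width: 15.7
```

Request:
{"method": "drive_tool", "body": {"motion": [[[0.0001,-0.001,0],[0,0,0]],[[0.0001,-0.001,0],[0,0,0]],[[0,-0.001,0],[0,0,0]],[[0.0001,-0.001,0],[0,0,0]],[[0.0001,-0.001,0],[0,0,0]],[[0,-0.001,0],[0,0,0]],[[0.0001,-0.001,0],[0,0,0]],[[0.0001,-0.001,0],[0,0,0]],[[0.0001,-0.001,0],[0,0,0]],[[0,-0.001,0],[0,0,0]]]}}

```text
time_s: 24.28
ee_pos: [521.4, -72.4, 243.0]
ee_rot: [180.0, -0.0, 94.1]
force: [0.3, 1.3, -4.8]
gripper_width: 15.5
```

Request:
{"method": "drive_tool", "body": {"motion": [[[0.0001,-0.001,0],[0,0,0]],[[0.0001,-0.001,0],[0,0,0]],[[0,-0.001,0],[0,0,0]],[[0.0001,-0.001,0],[0,0,0]],[[0.0001,-0.001,0],[0,0,0]],[[0,-0.001,0],[0,0,0]],[[0.0001,-0.001,0],[0,0,0]],[[0.0001,-0.001,0],[0,0,0]],[[0.0001,-0.001,0],[0,0,0]],[[0,-0.001,0],[0,0,0]]]}}

```text
time_s: 25.12
ee_pos: [522.1, -82.4, 243.0]
ee_rot: [180.0, -0.0, 94.1]
force: [-0.6, 0.7, -3.1]
gripper_width: 15.6
```

```bash
python3 snap.py wrist w11;python3 snap.py scene s11;python3 - <<'E'
from h import *
crop('pics/w11.png','pics/w11z.png',130,110,340,240,3.8)
crop('pics/s11.png','pics/s11z.png',150,100,250,175,8)
E
```

```text
25.1667 [522.1 -82.5 242.9] [-1.800e+02  1.000e-02  9.412e+01] [-0.2  0.2 -3.8] 15.723133297044823
25.2167 [522.1 -82.6 243. ] [1.800e+02 2.000e-02 9.412e+01] [ 0.5 -0.5 -3.5] 15.27611584209791
```

View pics/w11z.png

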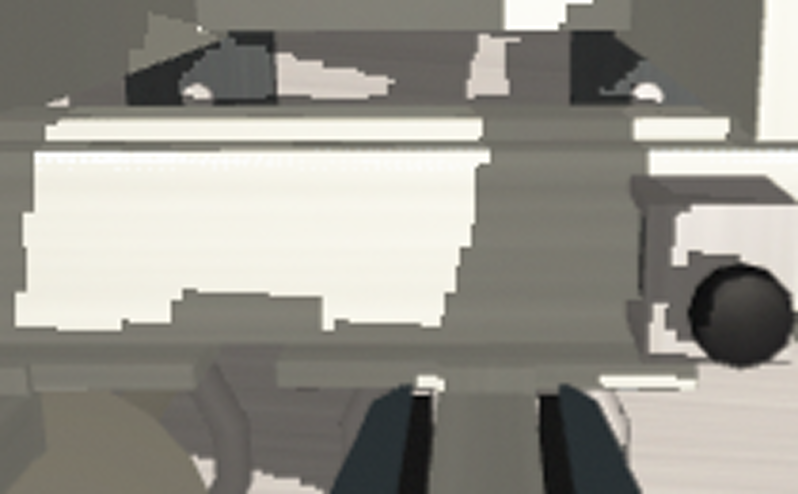

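View pics/s11z.png

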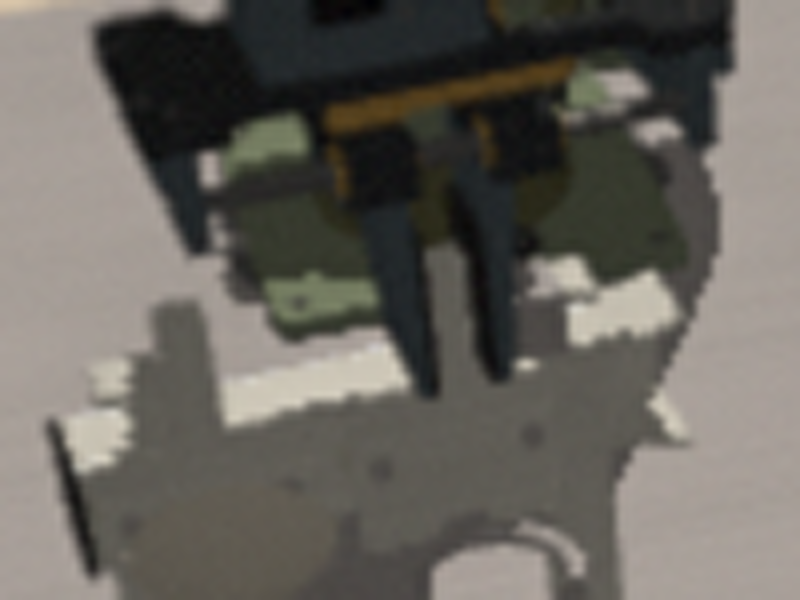

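Request:
{"method": "drive_tool", "body": {"motion": [[[0.0001,-0.001,0],[0,0,0]],[[0.0001,-0.001,0],[0,0,0]],[[0,-0.001,0],[0,0,0]],[[0.0001,-0.001,0],[0,0,0]],[[0.0001,-0.001,0],[0,0,0]],[[0,-0.001,0],[0,0,0]],[[0.0001,-0.001,0],[0,0,0]],[[0.0001,-0.001,0],[0,0,0]],[[0,0,0],[0,0,0]],[[0,0,0],[0,0,0]]]}}

```text
time_s: 26.05
ee_pos: [522.8, -90.9, 243.1]
ee_rot: [180.0, 0.1, 94.1]
force: [0.4, -1.6, -3.2]
gripper_width: 15.7
```

Request:
{"method": "drive_tool", "body": {"motion": [[[0.0001,-0.0005,0],[0,0,0]],[[0,-0.0005,0],[0,0,0]],[[0,-0.0005,0],[0,0,0]],[[0,-0.0005,0],[0,0,0]],[[0,0,0],[0,0,0]],[[0,0,0],[0,0,0]],[[0,0,0],[0,0,0]],[[0,0,0],[0,0,0]],[[0,0,0],[0,0,0]],[[0,0,0],[0,0,0]]]}}

```text
time_s: 26.88
ee_pos: [522.8, -92.2, 243.0]
ee_rot: [180.0, -0.0, 94.1]
force: [0.8, 0.0, -1.7]
gripper_width: 15.8
```

Request:
{"method": "drive_tool", "body": {"motion": [[[0.0001,-0.0005,0],[0,0,0]],[[0,-0.0005,0],[0,0,0]],[[0,0,0],[0,0,0]],[[0,0,0],[0,0,0]],[[0,0,0],[0,0,0]],[[0,0,0],[0,0,0]],[[0,0,0],[0,0,0]],[[0,0,0],[0,0,0]],[[0,0,0],[0,0,0]],[[0,0,0],[0,0,0]]]}}

```text
time_s: 27.72
ee_pos: [522.9, -93.3, 243.0]
ee_rot: [180.0, -0.0, 94.1]
force: [1.0, -0.4, -1.7]
gripper_width: 15.4
```

```bash
python3 snap.py wrist w12;python3 snap.py scene s12;python3 - <<'E'
from h import *
crop('pics/w12.png','pics/w12z.png',130,110,340,240,3.8)
crop('pics/s12.png','pics/s12z.png',150,100,250,175,8)
E
```

```text
27.7667 [522.8 -93.2 243. ] [-1.800e+02 -1.000e-02  9.413e+01] [ 0.1 -0.1 -1.3] 15.689896313105713
27.8167 [522.9 -93.2 243. ] [ 1.800e+02 -1.000e-02  9.413e+01] [-0.3 -0.4 -2.1] 16.021159046937733
```

View pics/w12z.png

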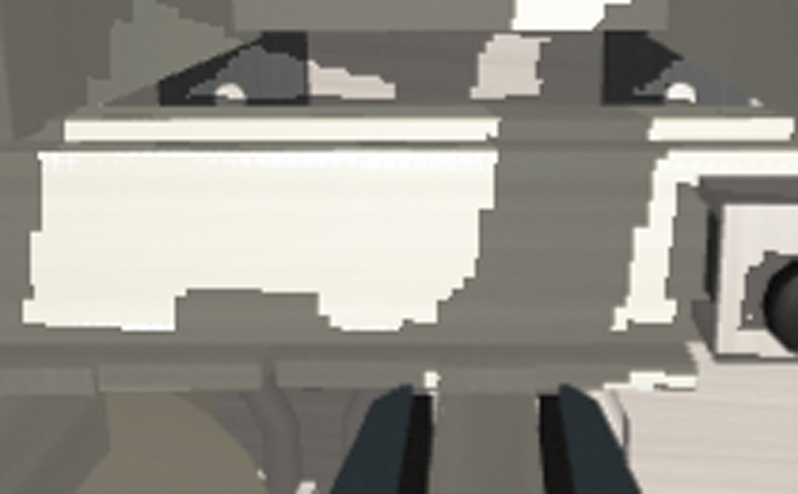

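Request:
{"method": "drive_tool", "body": {"motion": [[[0.0001,-0.0004,0],[0,0,0]],[[0,-0.0004,0],[0,0,0]],[[0,-0.0004,0],[0,0,0]],[[0,0,0],[0,0,0]],[[0,0,0],[0,0,0]],[[0,0,0],[0,0,0]],[[0,0,0],[0,0,0]],[[0,0,0],[0,0,0]],[[0,0,0],[0,0,0]],[[0,0,0],[0,0,0]]]}}

```text
time_s: 28.65
ee_pos: [522.9, -94.5, 243.0]
ee_rot: [-180.0, -0.0, 94.1]
force: [0.2, 0.4, -2.0]
gripper_width: 15.4
```

```bash
python3 st.py;python3 - <<'E'
from h import *
crop('pics/s12.png','pics/s12z.png',150,100,250,175,8)
E
```

```text
28.65 [522.92 -94.47 242.96] [-180.     -0.     94.13] [ 0.2  0.4 -2. ] [ 0.02 -0.01 -0.  ]
```

View pics/s12z.png

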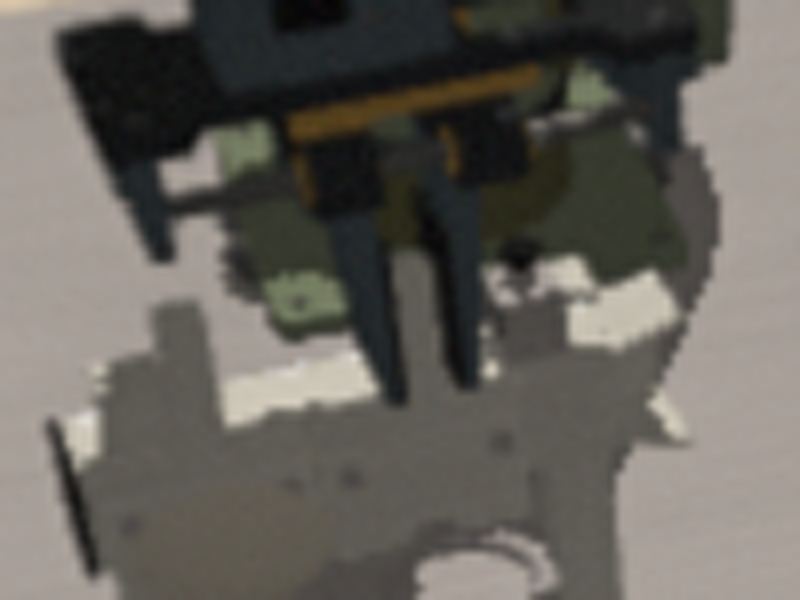

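Request:
{"method": "drive_tool", "body": {"motion": [[[0,0,0],[0,0,0]],[[0,0,0],[0,0,0]],[[0,0,0],[0,0,0]],[[0,0,0],[0,0,0]],[[0,0,0],[0,0,0]],[[0,0,0],[0,0,0]],[[0,0,0],[0,0,0]],[[0,0,0],[0,0,0]],[[0,0,0],[0,0,0]],[[0,0,0],[0,0,0]]], "claw": 0.38}}

```text
time_s: 29.48
ee_pos: [522.9, -94.5, 243.0]
ee_rot: [-180.0, -0.0, 94.1]
force: [-0.9, 0.1, 0.5]
gripper_width: 34.7
```

```bash
python3 snap.py wrist w13;python3 - <<'E'
from h import *
crop('pics/w13.png','pics/w13z.png',130,110,340,240,3.8)
E
```

```text
29.5333 [522.9 -94.5 243. ] [-180.     -0.     94.13] [ 0.4  0.  -0.2] 34.54762327298499
```

View pics/w13z.png

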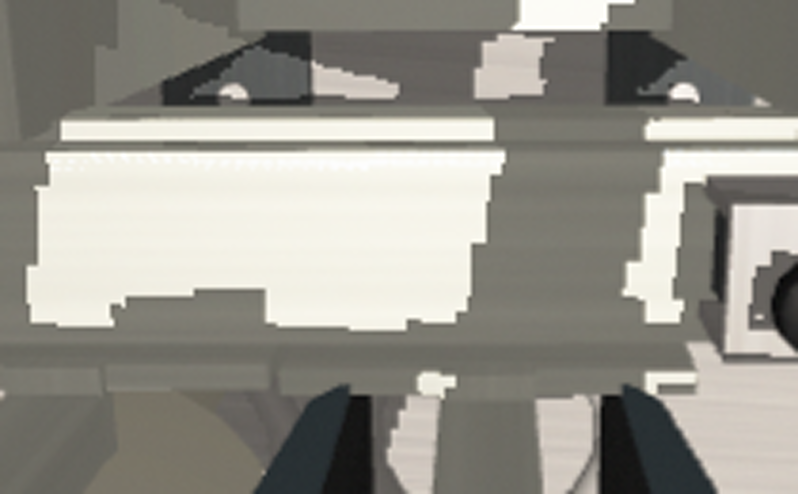

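Request:
{"method": "drive_tool", "body": {"motion": [[[0,0,0.004],[0,0,0]],[[0,0,0.008],[0,0,0]],[[0,0,0.012],[0,0,0]],[[0,0,0.015],[0,0,0]],[[0,0,0.02],[0,0,0]],[[0,0,0.02],[0,0,0]],[[0,0,0.02],[0,0,0]],[[0,0,0.01],[0,0,0]],[[0,0,0],[0,0,0]],[[0,0,0],[0,0,0]]]}}

```text
time_s: 30.37
ee_pos: [523.0, -94.5, 352.1]
ee_rot: [180.0, 0.0, 94.1]
force: [-0.2, 0.1, -0.0]
gripper_width: 34.3
```

```bash
python3 snap.py wrist w14;python3 snap.py scene s14;python3 - <<'E'
from h import *
crop('pics/s14.png','pics/s14z.png',150,125,250,220,6)
crop('pics/w14.png','pics/w14z.png',130,110,340,240,3.8)
E
```

```text
30.4167 [522.6 -94.4 351.1] [-1.7992e+02 -3.0000e-02  9.4120e+01] [-0.1  0.6 -0.1] 34.61107839212443
30.4667 [522.4 -94.3 350.7] [-1.7987e+02 -4.0000e-02  9.4130e+01] [-1.1 -0.4 -0.8] 34.90775955185472
```

View pics/s14z.png

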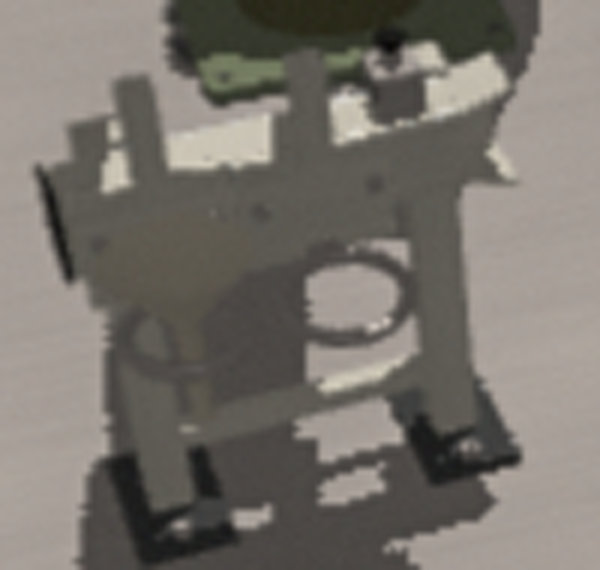

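View pics/w14z.png

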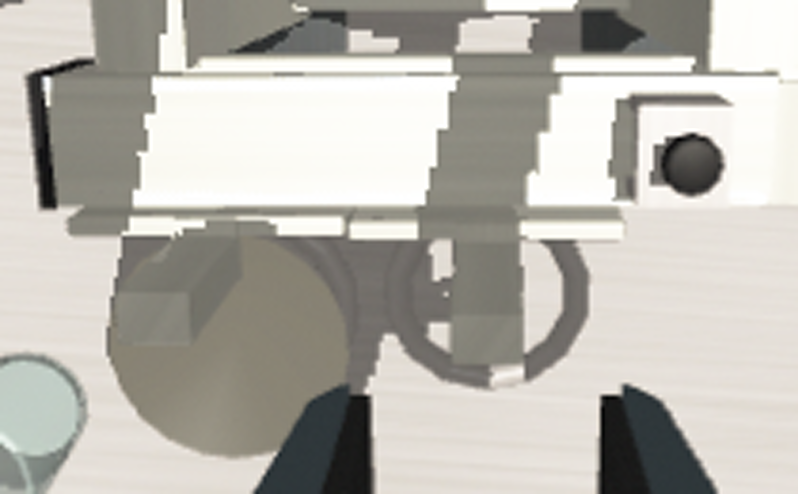

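View pics/s14.png

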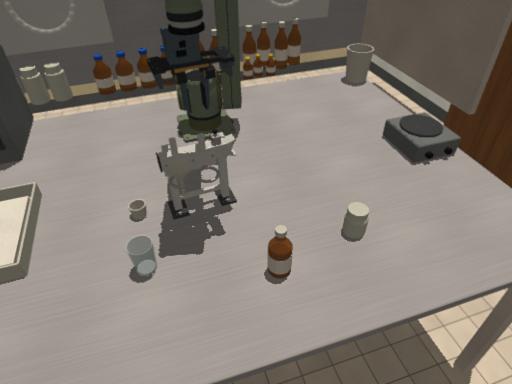

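```bash
python3 -c "
from workcell import env
print(env.job_done())"
```

```text
the job is handed in; nothing more can be done
None
```

The loose hanger is on the rail, home beside the fixed hanger with the catch dropped behind it. I let go, raised the gripper clear, and handed the job in at about 30.5 s. No verdict is reported back.

**Entry and catch:** I gripped the hanger by its tab and fed the shoe in at the flare. Force readings at the end of each move showed only 1–3 N of change from the free-hanging load. The downward load rose by about 2 N while the shoe held the catch up. It fell back to the weight alone about 3 mm before the end, which fits the catch dropping.

**Last pictures:**
- The two plates sit side by side with a gap of about 1 mm. I stopped short of pushing the shoe hard onto the stop.
- The hanger looks upright.
- The catch knob is back at its starting height in the picture.
- The bottle, jar, beaker and crucible stand where they were.

**Checks that disagreed:** My estimates of the rail's height ranged from 200 to 204 mm in the wrist views. Two points triangulated from the scene and top cameras came out up to about 10 mm too high, so I did not use those. I entered at about 202 mm and felt no contact at the flare.

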